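Sort the gasket scrapers into their own sheaths

ROBOT

A 7-joint arm with a two-finger parallel gripper is mounted at the origin on the work surface. World frame = base frame: x ahead of the robot, y to its left, z up, the work surface at z = 0. Lengths are in m, angles in degrees, forces in N, time in s.
With the tool pointing down it reaches from about 0.425 to 0.875 m from the base axis. Payload 4.7 kg.
Tool frame: the origin (TCP) lies at the very end of the fingers, on their centre line; the grasp point (between the pads) lies 19 mm behind it; y points along the fingers, z is the direction in which the jaws open and shut, and the axes are right-handed (so a half turn about y gives the same grasp; the last joint's range is limited). The gripper opens to 87 mm and grips with 3 to 60 N. Pads are 19 mm wide; open, the fingers measure 117 mm over their backs; the gripper's body (75 mm by 190 mm) begins 51 mm behind the grasp point.
Start: joints at [72.771, 18.392, -4.016, 83.108, 1.295, 78.541, -3.26], TCP at [0.201, -0.618, 0.223] pointing down, gripper open.
Joint ranges: [-163.93, 163.93], [-17.29, 119.83], [-79.2, 71.16], [3.27, 140.29], [-89.18, 269.18], [5.43, 117.66], [-154.24, 154.24]. Speed limits (degrees/s): [147.25, 147.25, 180, 180, 180, 180, 180].

INTERFACE

Orientations are given as [roll, pitch, yaw] about the fixed x, y, z axes, in that order (R = Rz(yaw) Ry(pitch) Rx(roll)).
In Python, from cell import env gives the robot as it stands.
- The arm moves only by the shell command python3 -m pendant 'ROWS' [FORCE]. ROWS is JSON, one flat list of numbers, 7 for each row, row after row: the shift along the world's x, y, z in units of 40 mm (1.0 is 40 mm), then the turn, a rotation vector about the world's x, y, z in units of 10 degrees (1.0 is 10 degrees), then the finger opening in mm, from 0 to 87. In form: [x, y, z, wx, wy, wz, jaw, x, y, z, wx, wy, wz, jaw, ...]. A call has 1 to 10 rows; each row shifts and turns the commanded pose from where the row before left it; what a row does not reach is not made up. A row lasts 1/8 s, in which the tool goes at most 62.5 mm and 10.7 degrees, less where a joint would pass 70% of its speed; a pose out of reach is approached as far as the arm can. A call is refused whole if a number of a shift passes 1 or a number of a turn 1, either way. A call with a gripper value outside its range is refused whole. The fingers move at their own pace and stop on an object; FORCE is the grip in N (left out, the last holds). Time passes only in rows, so rows that do not move let the fingers close. It gives the time, the measured TCP pose, the force and the opening at its end, in the units of the state.
- env.get_obs(): the state, without advancing time (a new reading comes with each control period).
- env.read_camera(name): name is "scene" or "side" or "wrist"; returns a dict with "image" (400x640x3 uint8, red, green, blue), "fx", "fy", "cx", "cy" (pixels), "k1" (the pictures are not rectified: a ray, as slopes to the right and down, at radius r is drawn at 1 + k1 r^2 times it, then the intrinsics apply), "cam_to_world" (4x4, takes a point from camera to world coordinates). Camera axes: x right, y up, looking along -z (the intrinsics and any distortion apply to the point x, -y, -z); pixel columns grow to the right and rows downward; lengths in m; the calibration is good to about 2 mm. A picture is of the moment at which its call begins. There is no depth.
- env.sign_off(): hands the job in, once; it reports no verdict.
The state is a dict: "time_s": time; "qpos": joint angles; "joint_velocities": joint speeds; "effort": joint torques, N m; "tool_pos": TCP position; "tool_rot": TCP orientation; "force": force on the tool from outside, world axes, zero at the start; "wrist_torque": the same for the moment, N m; "grip_width": finger opening in m.
Only numpy, scipy, OpenCV 4.12 (cv2) and the standard library are available. Lean on these libraries where they do the work, as an engineer would, in place of code of your own. Each camera call takes 0.05 s, during which the arm holds its last target.

TASK

The narrow blue scraper has been put away in the wide red sheath by mistake: first draw it out and slide its blade fully home in the blue sheath, then pick up the wide red scraper from the bench and slide it fully home in the red sheath. Let go of both, do not bump the engine, and leave the can, jar, piston and socket standing where they are.

Things in the scene. Friction and masses are not known exactly. Their poses are not given: they have to be found in the camera images.
- blue_sheath: Fixed holder: a sloping steel sleeve, blue roof and sides, on a dark base plate 110 x 90 x 10 mm; home of the narrow blue scraper. Origin: centre of the plate's underside, on the bench; z up, x horizontal towards the side where the slot opens. The sleeve's walls are 10 mm thick; no part but the plate reaches beyond the plane of the mouth. Highest point 85 mm.
- blue_sheath_mouth (a point): Centre of the blue slot's mouth (40 mm along +x of the sheath, 72 mm up). The slot is a straight channel 32 mm wide (along the sheath's y), 8 mm high, 74 mm long, open at both ends. From the mouth it runs in towards the sheath's -x and 30 degrees below the horizontal; the mouth's face is square to it.
- blue_sheath_deep (a point): Point on the blue slot's centre line 70 mm in from the mouth, where the blade's tip is when home.
- blue_scraper_grip (a point): Centre of the handle of the narrow blue scraper (loose, 140 g, varies by 30 %), where to grip. Handle: a blue bar 120 mm long (x), 26 wide (y), 20 thick (z), ending 60 mm from here both ways. x points from the blade to the handle's free end. At the start it is home in the red sheath, loose in that wider slot, its handle sticking out up the slope (x up the slope, z square to it, upward).
- blue_scraper_shoulder (a point): Centre of the blue scraper's shoulder, the handle's -x end, where the flat steel blade begins: 70 mm long to the tip, 28 mm wide (y), 4 mm thick, half-way up the handle's thickness. When home, the whole blade is in the slot and the shoulder touches the mouth; let go, the blade lies on the slot's floor and the handle may sag by 4 degrees.
- blue_scraper_tip (a point): Middle of the edge of the blue scraper's blade; the last 10 mm before it are 2 mm thick and 26 mm wide.
- red_sheath: Fixed holder: a sloping steel sleeve, red roof and sides, on a dark base plate 110 x 90 x 10 mm; home of the wide red scraper. Origin: centre of the plate's underside, on the bench; z up, x horizontal towards the side where the slot opens. The sleeve's walls are 10 mm thick; no part but the plate reaches beyond the plane of the mouth. Highest point 85 mm.
- red_sheath_mouth (a point): Centre of the red slot's mouth (40 mm along +x of the sheath, 72 mm up). The slot is a straight channel 52 mm wide (along the sheath's y), 8 mm high, 74 mm long, open at both ends. From the mouth it runs in towards the sheath's -x and 30 degrees below the horizontal; the mouth's face is square to it.
- red_sheath_deep (a point): Point on the red slot's centre line 70 mm in from the mouth, where the blade's tip is when home.
- red_scraper_grip (a point): Centre of the handle of the wide red scraper (loose, 180 g, varies by 30 %), where to grip. Handle: a red bar 120 mm long (x), 26 wide (y), 20 thick (z), ending 60 mm from here both ways. x points from the blade to the handle's free end. At the start it lies flat on the bench, z up, on the robot's right, blade end nearer the robot.
- red_scraper_shoulder (a point): Centre of the red scraper's shoulder, the handle's -x end, where the flat steel blade begins: 70 mm long to the tip, 48 mm wide (y), 4 mm thick, half-way up the handle's thickness. When home, the whole blade is in the slot and the shoulder touches the mouth; let go, the blade lies on the slot's floor and the handle may sag by 4 degrees.
- red_scraper_tip (a point): Middle of the edge of the red scraper's blade; the last 10 mm before it are 2 mm thick and 46 mm wide.
- engine: Half-stripped engine crankcase, fixed on the bench, to be kept clear of: a grey block 190 (x) x 130 (y) x 105 mm, rounded at its -x end, a deck and four upright studs of 8 mm on it up to 190 mm above the bench, a black round cover on its +x face out to 117 mm from the middle. Origin: centre of the underside.
- spray_can: Yellow can, 52 mm across, 140 mm high, standing loose; origin under its centre. Leave it standing.
- bolt_jar: Amber jar with white cap, 60 mm across, 75 mm high, standing loose; origin under its centre. Leave it standing.
- piston: Bare aluminium piston, 52 mm across, 54 mm high, standing loose; origin under its centre. Leave it standing.
- socket: Steel wrench socket, 28 mm across, 38 mm high, standing loose; origin under its centre. Leave it standing.
There are look-alikes about, which are no part of the job. Of the things that look like the part that bears red_scraper_grip, the smaller one is meant.

How it is judged (in metres and radians):
On the way, in this order (a step that is already met when the one before it is completed fails the run):
1. the blue scraper is home in the blue sheath (distance between blue_scraper_shoulder and blue_sheath_mouth below 0.006 m and distance between blue_scraper_tip and blue_sheath_deep below 0.007 m and angle between the y axis of blue_scraper_grip and the y axis of blue_sheath, either way round below 0.15 rad), for 0.2 s.
2. the red scraper is home in the red sheath (distance between red_scraper_shoulder and red_sheath_mouth below 0.006 m and distance between red_scraper_tip and red_sheath_deep below 0.007 m and angle between the y axis of red_scraper_grip and the y axis of red_sheath, either way round below 0.15 rad), for 0.2 s.
At the end, for the whole second after the job is handed in: Each scraper is released and at rest in the sheath of its own colour: shoulder within 6 mm of the mouth, tip within 7 mm of its home point, blade within 0.15 rad of the slot's plane. Can, jar, piston and socket within 30 mm of their starts, tilted less than 0.35 rad (all of step 1 and all of step 2 and linear speed of each of blue_scraper, red_scraper below 0.02 m/s and distance of each of spray_can, bolt_jar, piston, socket from where it was at the start of the episode below 0.03 m and angle between each of spray_can, bolt_jar, piston, socket's own z axis and vertical below 0.35 rad); the robot touches nothing.
It fails at once if the spray can is moved by more than 30 mm or tipped (distance of spray_can from where it was at the start of the episode above 0.03 m or angle between spray_can's own z axis and vertical above 0.35 rad).
It fails at once if the jar is moved by more than 30 mm or tipped (distance of bolt_jar from where it was at the start of the episode above 0.03 m or angle between bolt_jar's own z axis and vertical above 0.35 rad).
It fails at once if the piston is moved by more than 30 mm or tipped (distance of piston from where it was at the start of the episode above 0.03 m or angle between piston's own z axis and vertical above 0.35 rad).
It fails at once if the socket is moved by more than 30 mm or tipped (distance of socket from where it was at the start of the episode above 0.03 m or angle between socket's own z axis and vertical above 0.35 rad).
It fails at once if the engine is bumped with more than 10 N (contact force between engine and anything else above 10 N).
It also fails if it takes over 72 s, if anything falls off the work surface, if the arm or the gripper's body presses on something with over 40 N, if the wrist force passes 120 N, or if a joint passes its speed limit or range.

## Working session

There is one attempt and no reset: what is moved stays moved. The work goes in short steps, Python scripts to look and compute and a shell command to move; the robot and the scene stay as the last step left them, time stands still between calls to the robot, and variables do not carry over. Pictures are saved under pics/ and viewed, and the job is handed in when it is done.

```bash
ls; mkdir -p pics; python3 - <<'E'
from cell import env
import cv2
o=env.get_obs()
for k,v in o.items(): print(k,v)
for n in ["scene","side","wrist"]:
    c=env.read_camera(n)
    cv2.imwrite(f"pics/{n}0.png",c["image"][:,:,::-1])
    print(n,c["fx"],c["cx"],c["cy"],c["k1"],c["cam_to_world"].round(3).tolist() if hasattr(c["cam_to_world"],'round') else c["cam_to_world"])
E
```

```text
pics
time_s 0.0
qpos [72.77424607 18.43747839 -4.01518386 83.17672396  1.29642878 78.5396065
 -3.26074509]
joint_velocities [-0.0419288   0.00509674  0.04047271 -0.03705119 -0.03133011 -0.00913618
  0.00899182]
effort [ 3.37410893e-04 -4.91288531e+01 -4.03884351e-01 -3.12524879e+01
 -6.39935397e-02  4.38676192e-02  1.80741063e-04]
tool_pos [ 0.20098943 -0.61755546  0.22146343]
tool_rot [-9.01084863e+01 -7.32266961e-03 -1.61965239e+02]
force [ 0.29280212 -0.5315785  -0.3601461 ]
wrist_torque [-0.05647712 -0.05809018 -0.01925219]
grip_width 0.08698315890638413
scene 400.8670713708708 319.1445198801424 200.16636678357264 0.0023428768368518866 [[0.727, -0.567, 0.386, 0.987], [0.686, 0.597, -0.416, -0.575], [0.005, 0.567, 0.823, 1.091], [0.0, 0.0, 0.0, 1.0]]
side 373.9654855144854 317.69943253738114 197.90228637372812 -0.0719150414058506 [[-0.994, 0.046, -0.101, 0.421], [-0.11, -0.504, 0.857, 0.827], [-0.011, 0.863, 0.506, 0.621], [0.0, 0.0, 0.0, 1.0]]
wrist 294.86758203709985 319.6047364489363 202.67562273046155 -0.022455203239165226 [[0.309, 0.91, 0.277, 0.276], [-0.951, 0.297, 0.088, -0.594], [-0.002, -0.291, 0.957, 0.383], [0.0, 0.0, 0.0, 1.0]]
```

View pics/scene0.png

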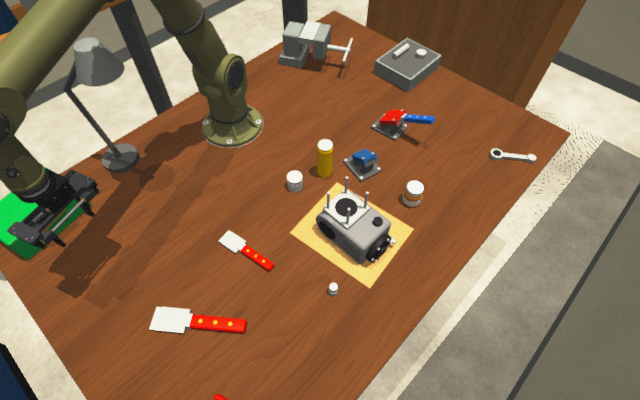

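View pics/side0.png

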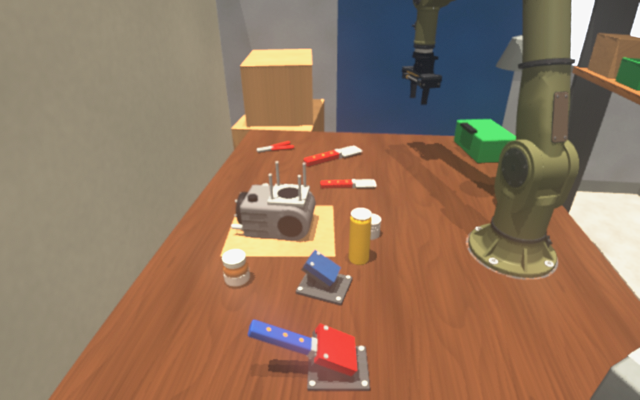

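View pics/wrist0.png

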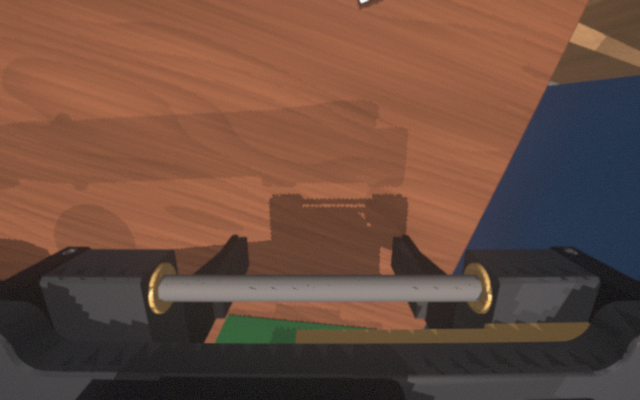

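The scene picture shows the blue scraper in the red sheath at (395,120), its handle at (418,119), and the blue sheath at (363,163). Two red scrapers lie on the bench, a smaller one at (245,250) and a larger one at (195,322). The can is at (325,160), the jar at (413,193), the piston at (295,181), the socket at (333,288) and the engine at (353,225). I'll zoom in on these.

```bash
cat > h.py <<'E'
import numpy as np, cv2
from cell import env
def cam(n):
    c=env.read_camera(n); c["M"]=np.array(c["cam_to_world"]); c["K"]=np.array([[c["fx"],0,c["cx"]],[0,c["fy"],c["cy"]],[0,0,1.]]); c["D"]=np.array([c["k1"],0,0,0.]); return c
def ray(c,uv):
    p=cv2.undistortPoints(np.array(uv,float).reshape(-1,1,2),c["K"],c["D"]).reshape(-1,2)
    d=np.c_[p[:,0],-p[:,1],-np.ones(len(p))]@c["M"][:3,:3].T
    return c["M"][:3,3],d/np.linalg.norm(d,axis=1)[:,None]
def onz(c,uv,z):
    o,d=ray(c,uv); return o+d*((z-o[2])/d[:,2])[:,None]
def tri(c1,u1,c2,u2):
    o1,d1=ray(c1,u1); o2,d2=ray(c2,u2); out=[];g=[]
    for a,b in zip(d1,d2):
        A=np.c_[a,-b]; t=np.linalg.lstsq(A,o2-o1,rcond=None)[0]
        p,q=o1+t[0]*a,o2+t[1]*b; out.append((p+q)/2); g.append(np.linalg.norm(p-q))
    return np.array(out),np.array(g)
def proj(c,P):
    P=np.atleast_2d(P); q=(P-c["M"][:3,3])@c["M"][:3,:3]; q=q*[1,-1,-1]
    return cv2.projectPoints(q,np.zeros(3),np.zeros(3),c["K"],c["D"])[0].reshape(-1,2)
def crop(c,name,x0,y0,w,h,s):
    im=c["image"][y0:y0+h,x0:x0+w,::-1]; cv2.imwrite("pics/"+name,cv2.resize(im,None,fx=s,fy=s,interpolation=cv2.INTER_CUBIC))
E
python3 - <<'E'
from h import *
s=cam("scene"); d=cam("side")
crop(s,"s1.png",340,95,100,90,7); crop(d,"d1.png",240,240,140,160,4); crop(s,"s2.png",140,220,140,120,5)
E
```

```text
(no output)
```

View pics/s1.png

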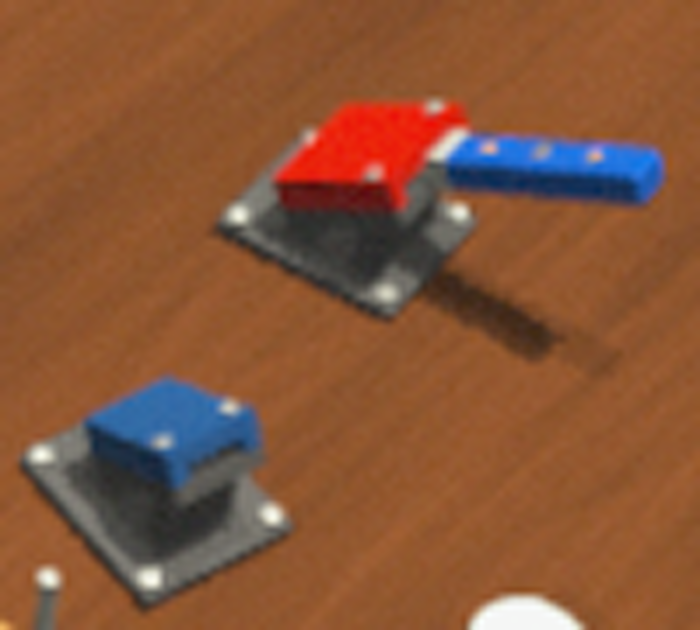

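View pics/d1.png

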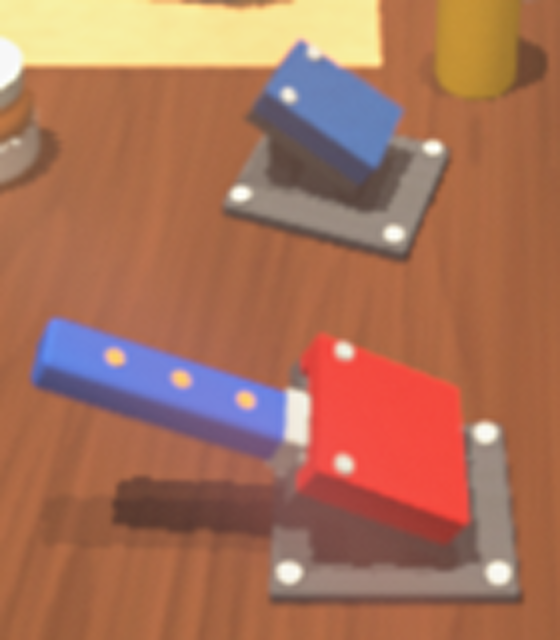

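View pics/s2.png

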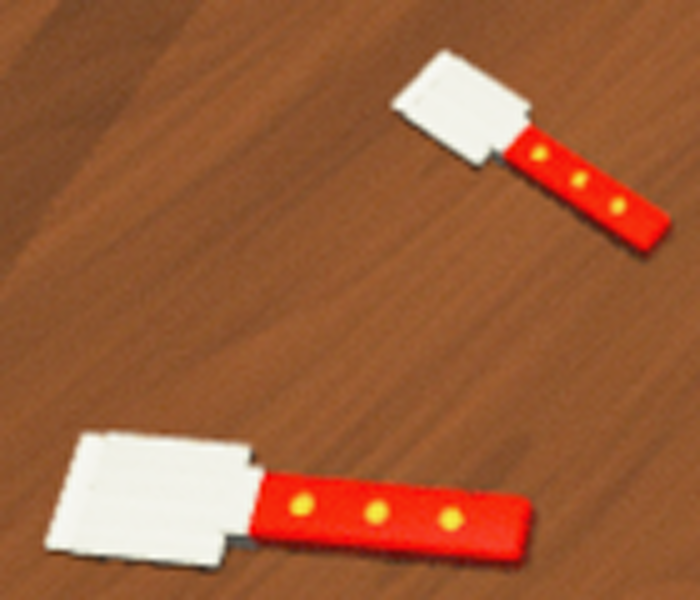

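Both red scrapers are in view: the large one's handle is at (218,323) in the scene picture and the small one's at (257,258). The small one is the target, because the task says the smaller is meant. Next I'll measure screws, plates and handles.

```bash
cat >> h.py <<'E'
def refine(c,uv,r=2.5):
    g=c["image"].min(axis=2).astype(float); out=[]
    for u,v in uv:
        for _ in range(4):
            ys,xs=np.mgrid[int(v)-5:int(v)+7,int(u)-5:int(u)+7]
            m=np.hypot(xs-u,ys-v)<=r; w=g[ys,xs]*m; w=np.clip(w-np.median(g[ys,xs][m]),0,None)
            u,v=(w*xs).sum()/w.sum(),(w*ys).sum()/w.sum()
        out.append((u,v))
    return np.array(out)
E
python3 - <<'E'
from h import *
s=cam("scene"); d=cam("side")
S=lambda L:np.array([((x+.5)/7+340-.5,(y+.5)/7+95-.5) for x,y in L])
D=lambda L:np.array([((x+.5)/4+240-.5,(y+.5)/4+240-.5) for x,y in L])
np.set_printoptions(precision=4,suppress=True)
sr=refine(s,S([(238,215),(459,212),(386,293),(435,107),(374,173)]))
sb=refine(s,S([(40,455),(272,514),(150,578),(163,441),(230,407)]))
dr=refine(d,D([(288,572),(498,573),(486,432),(344,351),(344,464)]))
db=refine(d,D([(240,194),(393,234),(433,147),(314,52),(289,95)]))
print("scene red plate",onz(s,sr[:3],.011)); print("side red plate",onz(d,dr[:3],.011))
print("scene blue plate",onz(s,sb[:3],.011)); print("side blue plate",onz(d,db[:3],.011))
for a in (0,1):
  for b in (0,1): print("roof r",tri(s,sr[3+a:4+a],d,dr[3+b:4+b]),"b",tri(s,sb[3+a:4+a],d,db[3+b:4+b]))
# handle blue rivets
R1=refine(s,S([(489,148),(542,151),(596,155)]),1.5);R2=refine(d,D([(246,400),(181,379),(115,357)]),2)
print("blue rivets",tri(s,R1,d,R2))
# handle end centre and junction, top face
print(tri(s,S([(450,152),(660,168)]),d,D([(285,420),(48,350)])))
A=lambda L:np.array([((x+.5)/5+140-.5,(y+.5)/5+220-.5) for x,y in L])
r=refine(s,A([(540,153),(580,180),(619,205)]),1.5); print("red rivets z.02",onz(s,r,.02))
print("big", onz(s,A([(302,505),(377,512),(451,518)]),.02))
print("small corners: blade tip, far, junction, end",onz(s,A([(394,104),(446,52)]),.012),onz(s,A([(503,153),(530,128),(644,250),(669,215)]),.02))
E
```

```text
scene red plate [[0.3944 0.3609 0.011 ]
 [0.4791 0.4434 0.011 ]
 [0.4868 0.3694 0.011 ]]
side red plate [[0.4814 0.4364 0.011 ]
 [0.3894 0.4272 0.011 ]
 [0.3963 0.3536 0.011 ]]
scene blue plate [[0.4288 0.1607 0.011 ]
 [0.5364 0.2099 0.011 ]
 [0.5186 0.1382 0.011 ]]
side blue plate [[0.5384 0.2033 0.011 ]
 [0.4489 0.2259 0.011 ]
 [0.4305 0.154  0.011 ]]
roof r (array([[0.4666, 0.3991, 0.1125]]), array([0.013])) b (array([[0.5009, 0.1582, 0.0818]]), array([0.0005]))
roof r (array([[0.4575, 0.43  , 0.0822]]), array([0.])) b (array([[0.5037, 0.1718, 0.0654]]), array([0.0203]))
roof r (array([[0.4635, 0.37  , 0.0814]]), array([0.001])) b (array([[0.5073, 0.1834, 0.0977]]), array([0.0201]))
roof r (array([[0.4537, 0.4021, 0.0483]]), array([0.0133])) b (array([[0.5101, 0.1967, 0.0818]]), array([0.0002]))
blue rivets (array([[0.5007, 0.4116, 0.0936],
       [0.529 , 0.4167, 0.1075],
       [0.5551, 0.4158, 0.1222]]), array([0.004 , 0.0002, 0.0036]))
(array([[0.4841, 0.4095, 0.0811],
       [0.5843, 0.4236, 0.1284]]), array([0.0019, 0.0064]))
red rivets z.02 [[ 0.4543 -0.315   0.02  ]
 [ 0.4845 -0.309   0.02  ]
 [ 0.5137 -0.3046  0.02  ]]
big [[ 0.5227 -0.5397  0.02  ]
 [ 0.5549 -0.5144  0.02  ]
 [ 0.5861 -0.4893  0.02  ]]
small corners: blade tip, far, junction, end [[ 0.3608 -0.3504  0.012 ]
 [ 0.3552 -0.3051  0.012 ]] [[ 0.4387 -0.3282  0.02  ]
 [ 0.4376 -0.3061  0.02  ]
 [ 0.5461 -0.3129  0.02  ]
 [ 0.5403 -0.2878  0.02  ]]
```

```bash
python3 - <<'E'
from h import *
np.set_printoptions(precision=3,suppress=True)
s=cam("scene"); d=cam("side")
crop(s,"s3.png",270,125,170,180,3.3); crop(d,"d3.png",200,140,210,160,3.8)
print("can top scene",onz(s,[(325,145)],.14),"side",onz(d,[(361,214)],.14))
print("jar top scene",onz(s,[(415,186)],.075),"side",onz(d,[(234,257)],.075))
print("engine studs?",onz(s,[(347,180),(368,188),(370,217),(350,208)],.19), "piston",onz(s,[(295,177)],.054),"socket",onz(s,[(333,285)],.038))
E
```

```text
can top scene [[0.408 0.073 0.14 ]] side [[0.406 0.077 0.14 ]]
jar top scene [[0.693 0.186 0.075]] side [[0.691 0.186 0.075]]
engine studs? [[ 0.574 -0.015  0.19 ]
 [ 0.635  0.004  0.19 ]
 [ 0.7   -0.066  0.19 ]
 [ 0.643 -0.081  0.19 ]] piston [[ 0.381 -0.039  0.054]] socket [[ 0.718 -0.225  0.038]]
```

View pics/s3.png

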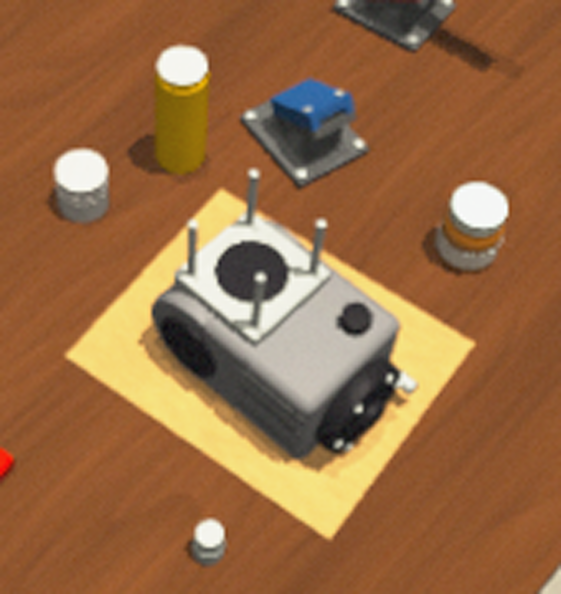

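View pics/d3.png

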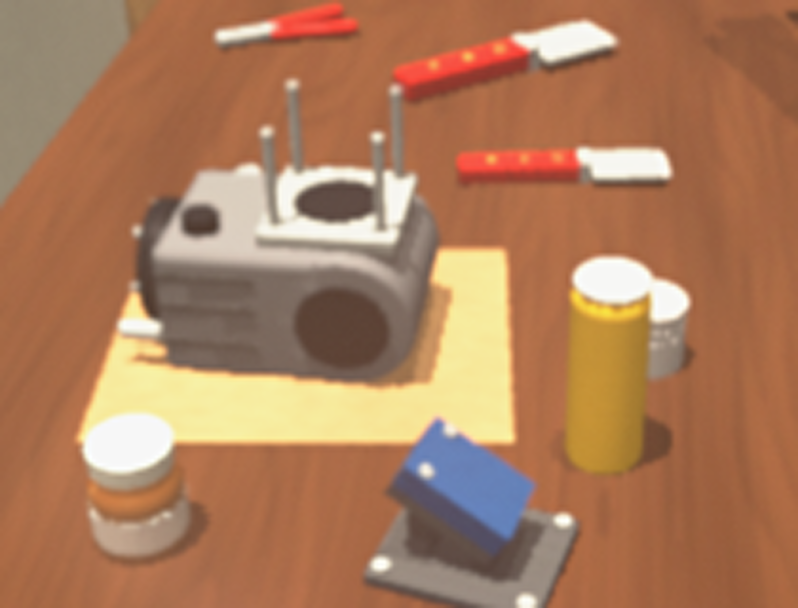

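```bash
python3 -m pendant '[0.87,0.4,0.4,0,0,0.56,87, 0.87,0.4,0.4,0,0,0.56,87, 0.87,0.4,0.4,0,0,0.56,87, 0.87,0.4,0.4,0,0,0.56,87, 0.87,0.4,0.4,0,0,0.56,87, 0.87,0.4,0.4,0,0,0.56,87, 0.87,0.4,0.4,0,0,0.56,87, 0.87,0.4,0.4,0,0,0.56,87, 0.87,0.4,0.4,0,0,0.56,87, 0.87,0.4,0.4,0,0,0.56,87]'
python3 -m pendant '[0.25,1,0,0,0,0.56,87, 0.25,1,0,0,0,0.56,87, 0.25,1,0,0,0,0.56,87, 0.25,1,0,0,0,0.56,87, 0.25,1,0,0,0,0.56,87, 0.25,1,0,0,0,0.56,87, 0.25,1,0,0,0,0.56,87, 0.25,1,0,0,0,0.56,87, 0.25,1,0,0,0,0.56,87, 0.25,1,0,0,0,0.56,87]'
```

```text
time_s: 1.7
tool_pos: [0.552, -0.4554, 0.3844]
tool_rot: [-89.9, 0.0, -105.5]
force: [0.5, -0.0, -0.1]
grip_width: 0.0872
time_s: 2.95
tool_pos: [0.6495, -0.0555, 0.3827]
tool_rot: [-90.0, -0.0, -49.6]
force: [0.5, -0.3, 0.5]
grip_width: 0.0867
```

```bash
python3 -m pendant '[-0.3,1,0,0,0,0.56,87, -0.3,1,0,0,0,0.56,87, -0.3,1,0,0,0,0.56,87, -0.3,1,0,0,0,0.56,87, -0.3,1,0,0,0,0.56,87, -0.3,1,0,0,0,0.56,87, -0.3,1,0,0,0,0.56,87, -0.3,1,0,0,0,0.56,87, -0.3,1,0,0,0,0.56,87, -0.3,1,0,0,0,0.56,87]'
python3 -m pendant '[-0.4,0.5,-0.7,0.08,-0.75,0,87, -0.4,0.5,-0.7,0.08,-0.75,0,87, -0.2,0.5,-0.7,0.08,-0.75,0,87, 0,0.2,-0.7,0.08,-0.75,0,87, 0,0,0,0,0,0,87]'
python3 - <<'E'
from h import *
print(env.get_obs()["qpos"])
w=cam("wrist"); cv2.imwrite("pics/w1.png",w["image"][:,:,::-1])
E
```

```text
time_s: 4.2
tool_pos: [0.528, 0.344, 0.3829]
tool_rot: [-90.0, -0.0, 6.4]
force: [0.0, 0.0, -0.4]
grip_width: 0.0869
time_s: 4.82
tool_pos: [0.4838, 0.4093, 0.266]
tool_rot: [-90.5, -29.9, 6.7]
force: [0.6, -0.8, -0.7]
grip_width: 0.0869
[  2.9817623    2.35583197 -58.996609   103.57843463  29.08434175
  58.31787351  29.09035701]
```

View pics/w1.png

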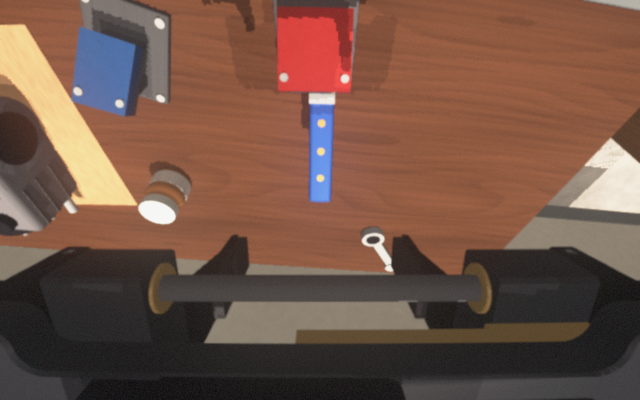

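The wrist picture shows the blue handle from (321,100) to (320,200) with rivets at (322,123), (320,151) and (320,178). The red roof's screws are at (284,77) and (345,79), the blue roof's at (78,92) and (120,104). I'll measure both sheaths with this view too.

```bash
cat >> h.py <<'E'
def multi(obs):
    A=np.zeros((3,3));b=np.zeros(3);L=[]
    for c,uv in obs:
        o,d=ray(c,[uv]); P=np.eye(3)-np.outer(d[0],d[0]); A+=P;b+=P@o; L.append((o,P))
    x=np.linalg.solve(A,b); return x,[np.linalg.norm(P@(x-o))*1000 for o,P in L]
E
python3 - <<'E'
from h import *
np.set_printoptions(precision=4,suppress=True)
s=cam("scene"); d=cam("side"); w=cam("wrist")
S=lambda L:np.array([((x+.5)/7+340-.5,(y+.5)/7+95-.5) for x,y in L])
D=lambda L:np.array([((x+.5)/4+240-.5,(y+.5)/4+240-.5) for x,y in L])
sr=refine(s,S([(459,212),(435,107),(374,173)]))
sb=refine(s,S([(40,455),(272,514),(150,578),(163,441),(230,407)]))
dr=refine(d,D([(288,572),(344,464),(344,351)]))
db=refine(d,D([(240,194),(393,234),(433,147),(314,52),(289,95)]))
wr=refine(w,[(345,79),(284,77)]); wb=refine(w,[(78,92),(120,104),(160,98),(159,23)],3)
print(wr,wb)
print("red roof +y",multi([(s,sr[1]),(d,dr[1]),(w,wr[0])]),tri(s,[sr[1]],w,[wr[0]]))
print("red roof -y",multi([(s,sr[2]),(d,dr[2]),(w,wr[1])]))
print("blue roof -y",multi([(s,sb[3]),(d,db[3]),(w,wb[0])]))
print("blue roof +y",multi([(s,sb[4]),(d,db[4]),(w,wb[1])]))
print("blue plate +x+y",multi([(s,sb[1]),(d,db[0]),(w,wb[2])]))
R1=refine(s,S([(489,148),(542,151),(596,155)]),1.5);R2=refine(d,D([(246,400),(181,379),(115,357)]),2)
R3=refine(w,[(322,123),(320,151),(320,178)],2.5)
for i in range(3): print("rivet",multi([(s,R1[i]),(d,R2[i]),(w,R3[i])]))
crop(w,"w1c.png",60,0,320,210,2.5)
E
```

```text
[[343.75    75.9167]
 [283.5263  76.3158]] [[ 76.25    94.25  ]
 [117.3671 105.8987]
 [158.6766  91.476 ]
 [156.7778  19.213 ]]
red roof +y (array([0.4606, 0.4305, 0.0849]), [np.float64(2.740769720409108), np.float64(1.6161446804081077), np.float64(3.672285276500808)]) (array([[0.4614, 0.4294, 0.0864]]), array([0.0061]))
red roof -y (array([0.4661, 0.3712, 0.0839]), [np.float64(2.8406085580689684), np.float64(3.1256114735766563), np.float64(5.085017683985051)])
blue roof -y (array([0.507 , 0.1555, 0.0889]), [np.float64(3.303232433898875), np.float64(3.469591691970904), np.float64(5.157638817781309)])
blue roof +y (array([0.5171, 0.1945, 0.088 ]), [np.float64(4.593370373922402), np.float64(2.7860142383724904), np.float64(3.706791803614687)])
blue plate +x+y (array([0.5378, 0.2079, 0.0144]), [np.float64(0.43015399686742), np.float64(0.8545642629079073), np.float64(1.0508624072548027)])
rivet (array([0.5054, 0.4129, 0.0978]), [np.float64(3.3292827657926285), np.float64(1.8918591470641934), np.float64(4.49931830378168)])
rivet (array([0.5314, 0.4156, 0.1105]), [np.float64(2.181602286081376), np.float64(3.8020687742758046), np.float64(4.925806185741422)])
rivet (array([0.5571, 0.4179, 0.1269]), [np.float64(4.148521579565053), np.float64(4.771285083651552), np.float64(6.6982079440558)])
```

View pics/w1c.png

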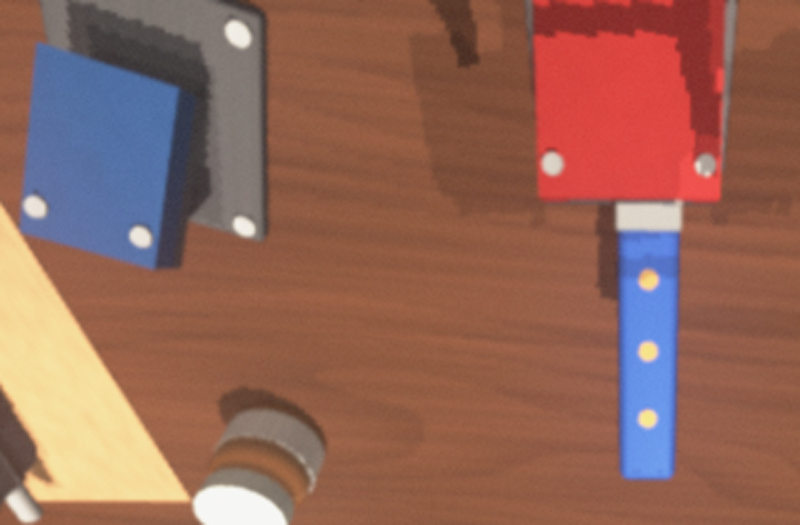

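The arm was still settling when w1 was taken, so those pixels are stale. I'll redo it with the fresh crop's values.

```bash
cat > m1.py <<'E'
from h import *
np.set_printoptions(precision=4,suppress=True)
s=cam("scene"); d=cam("side"); w=cam("wrist")
S=lambda L:np.array([((x+.5)/7+340-.5,(y+.5)/7+95-.5) for x,y in L])
D=lambda L:np.array([((x+.5)/4+240-.5,(y+.5)/4+240-.5) for x,y in L])
W=lambda L:np.array([((x+.5)/2.5+60-.5,(y+.5)/2.5-.5) for x,y in L])
sr=refine(s,S([(459,212),(435,107),(374,173)]))
sb=refine(s,S([(40,455),(272,514),(150,578),(163,441),(230,407)]))
dr=refine(d,D([(288,572),(344,464),(344,351)]))
db=refine(d,D([(240,194),(393,234),(433,147),(314,52),(289,95)]))
wr=W([(706,164),(552,163)]); wb=W([(36,207),(140,237),(245,226),(239,34)])
print(refine(w,wr,3)-wr,refine(w,wb,3)-wb)
def o(n,*a):
    x,r=multi(a); print(n,x,np.round(r,1))
o("red roof +y",(s,sr[1]),(d,dr[1]),(w,wr[0]))
o("red roof -y",(s,sr[2]),(d,dr[2]),(w,wr[1]))
o("blue roof -y",(s,sb[3]),(d,db[3]),(w,wb[0]))
o("blue roof +y",(s,sb[4]),(d,db[4]),(w,wb[1]))
o("blue plate +x+y",(s,sb[1]),(d,db[0]),(w,wb[2]))
print("blue plate wrist",onz(w,wb[2:],.012))
R1=refine(s,S([(489,148),(542,151),(596,155)]),1.5);R2=refine(d,D([(246,400),(181,379),(115,357)]),2)
R3=W([(649,280),(649,352),(648,419)])
for i in range(3): o("rivet",(s,R1[i]),(d,R2[i]),(w,R3[i]))
crop(w,"w2c.png",60,0,320,210,2.5)
E
python3 m1.py
```

```text
[[-2.8294  0.9824]
 [-0.6944  0.0444]] [[-1.9889  0.1667]
 [-1.4857 -0.0714]
 [-1.5276  0.3483]
 [-2.8882 -0.8294]]
red roof +y [0.457  0.4294 0.0814] [0.7 0.8 1.3]
red roof -y [0.4629 0.3698 0.0807] [1.2 0.5 1.3]
blue roof -y [0.5005 0.1578 0.0822] [0.9 2.9 3. ]
blue roof +y [0.5134 0.1946 0.0846] [1.7 7.8 7. ]
blue plate +x+y [0.5371 0.2076 0.0138] [0.5 1.2 1.4]
blue plate wrist [[0.5366 0.2075 0.012 ]
 [0.4478 0.2297 0.012 ]]
rivet [0.5029 0.4116 0.0937] [0.9 1.7 2.2]
rivet [0.5287 0.4154 0.1067] [1.5 0.6 1.8]
rivet [0.5544 0.4161 0.1214] [2.3 1.6 1.5]
```

View pics/w2c.png

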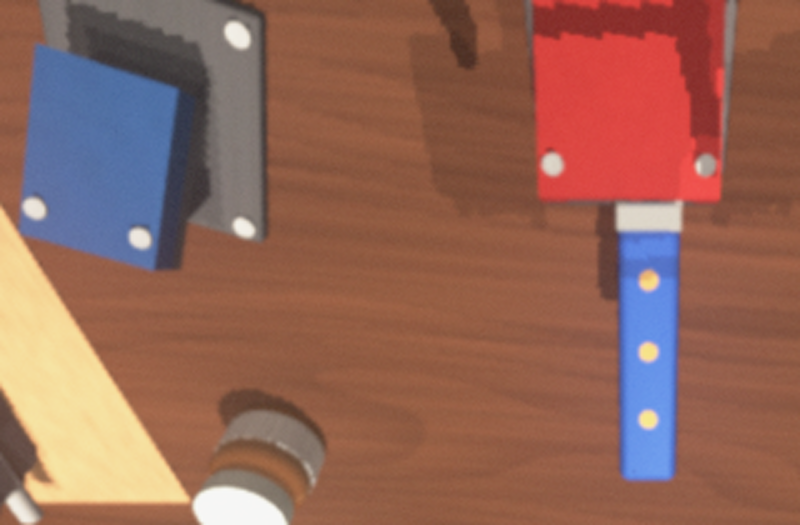

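```bash
python3 -c "
from h import *
o=env.get_obs();print(o['time_s'],o['tool_pos'],o['tool_rot'],o['joint_velocities'])"
```

```text
5.175 [0.49116854 0.41024112 0.27257577] [-89.77520946 -30.21644416   5.81543312] [-0.0925316  -0.08890843 -0.33319453  1.20946997 -0.03116216 -0.25686388
 -0.34731715]
```

```bash
python3 -m pendant '[0.08,0.02,-0.75,0,0.06,0,87, 0.08,0.02,-0.75,0,0.06,0,87, 0.08,0.02,-0.75,0,0.05,0,87, 0.09,0.02,-0.75,0,0,0,87, 0,0,0,0,0,0,87]'
python3 -m pendant '[0.31,0.02,-0.58,0,0,0,87, 0.31,0.02,-0.58,0,0,0,87, 0.31,0.03,-0.58,0,0,0,87, 0,0,0,0,0,0,87, 0,0,0,0,0,0,87]'
python3 - <<'E'
from h import *
w=cam("wrist"); cv2.imwrite("pics/w3.png",w["image"][:,:,::-1]); d=cam("side"); crop(d,"d4.png",220,230,180,160,4)
E
```

```text
time_s: 5.8
tool_pos: [0.5025, 0.4118, 0.1483]
tool_rot: [-89.9, -28.2, 5.9]
force: [0.4, 0.1, 0.1]
grip_width: 0.0868
time_s: 6.42
tool_pos: [0.5401, 0.417, 0.0831]
tool_rot: [-89.7, -28.6, 5.9]
force: [-0.5, 0.2, 0.7]
grip_width: 0.087
```

View pics/w3.png

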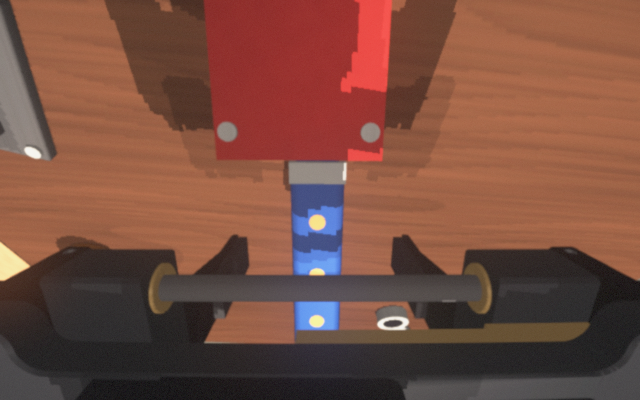

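View pics/d4.png

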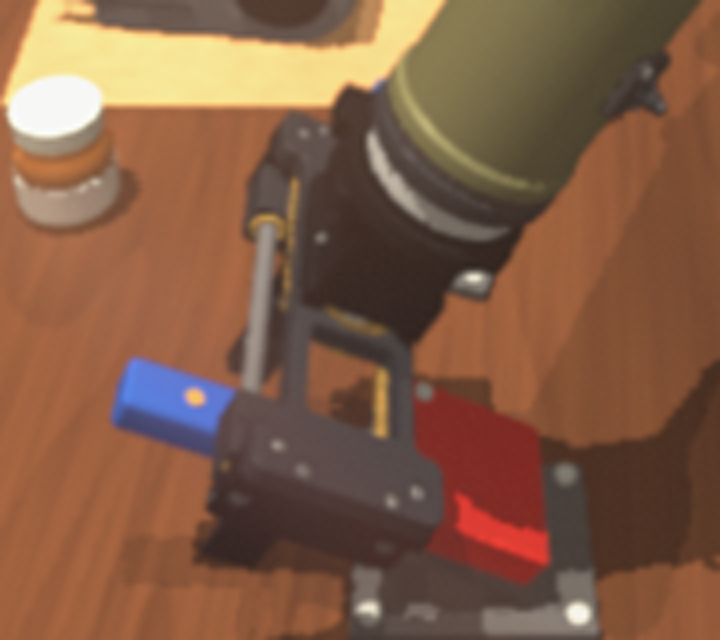

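The fingers straddle the blue handle (centre x≈317 against the finger centre at 320). I'll close on it.

```bash
python3 -m pendant '[0,0,0,0,0,0,20, 0,0,0,0,0,0,20, 0,0,0,0,0,0,20, 0,0,0,0,0,0,20, 0,0,0,0,0,0,20, 0,0,0,0,0,0,20]' 35
```

```text
time_s: 7.28
tool_pos: [0.5396, 0.4159, 0.0809]
tool_rot: [-89.8, -28.5, 5.9]
force: [0.0, -0.3, -0.2]
grip_width: 0.0348
```

```bash
python3 -m pendant '[0,0,0,0,0,0,20, 0,0,0,0,0,0,20]' 35; python3 - <<'E'
from h import *
w=cam("wrist"); cv2.imwrite("pics/w4.png",w["image"][:,:,::-1])
E
```

```text
time_s: 7.52
tool_pos: [0.5397, 0.4158, 0.0809]
tool_rot: [-89.8, -28.5, 5.9]
force: [1.0, -0.5, 0.1]
grip_width: 0.0256
```

View pics/w4.png

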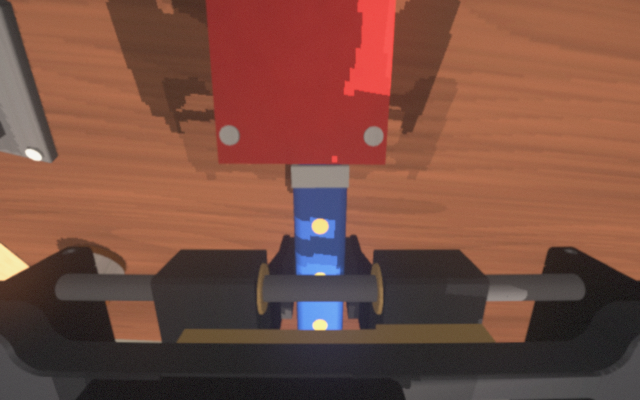

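```bash
python3 -m pendant '[0.2,0.02,0.12,0,0,0,20, 0.2,0.02,0.12,0,0,0,20, 0.3,0.03,0.175,0,0,0,20]'; python3 -m pendant '[0.43,0.04,0.25,0,0,0,20, 0.43,0.04,0.25,0,0,0,20, 0.43,0.04,0.25,0,0,0,20, 0,0,0,0,0,0,20, 0,0,0,0,0,0,20]'
python3 - <<'E'
from h import *
w=cam("wrist"); cv2.imwrite("pics/w5.png",w["image"][:,:,::-1])
print(env.get_obs()["qpos"])
E
```

```text
time_s: 7.95
tool_pos: [0.5683, 0.4186, 0.0978]
tool_rot: [-89.8, -28.5, 5.9]
force: [-0.4, 0.9, -1.5]
grip_width: 0.0261
time_s: 8.57
tool_pos: [0.6186, 0.4234, 0.127]
tool_rot: [-89.8, -28.4, 5.9]
force: [0.0, -0.3, -1.5]
grip_width: 0.0255
[ -4.52982807  26.71856064 -50.21121449  98.36789408  51.82353069
  52.08808469  19.19450323]
```

View pics/w5.png

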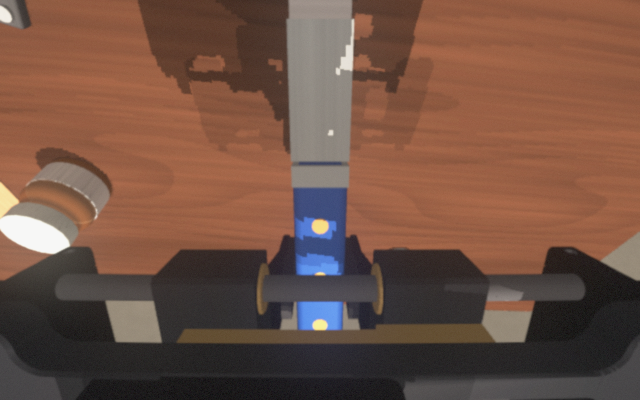

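The blade is fully out, with its tip at about (320,5) and the handle centred at x=320. I'll carry it to a pre-insert pose at the blue sheath.

```bash
python3 -m pendant '[0.2,0,0.8,0,0,0,20, 0.2,0,0.8,0,0,0,20, 0.16,-1,0,0,0,-0.29,20, 0.16,-1,0,0,0,-0.29,20, 0.16,-1,0,0,0,-0.29,20, 0.16,-1,0,0,0,-0.29,20, 0.16,-1,0,0,0,-0.28,20, 0.16,-1,0,0,0,-0.28,20, 0.16,-1,0,0,0,-0.28,20, 0,-0.24,-0.5,-0.04,-0.15,0,20]'
python3 -m pendant '[0,0,-0.4,0,0,0,20, 0,0,-0.26,0,0,0,20, 0,0,0,0,0,0,20, 0,0,0,0,0,0,20]'
python3 - <<'E'
from h import *
w=cam("wrist"); cv2.imwrite("pics/w6.png",w["image"][:,:,::-1]); d=cam("side"); crop(d,"d6.png",220,200,180,130,4.4)
s=cam("scene"); crop(s,"s6.png",330,100,120,100,6)
E
```

```text
time_s: 9.88
tool_pos: [0.6816, 0.1303, 0.173]
tool_rot: [-89.8, -30.3, -14.3]
force: [-0.6, -0.1, -1.6]
grip_width: 0.0256
time_s: 10.38
tool_pos: [0.6804, 0.1352, 0.1458]
tool_rot: [-89.7, -30.1, -14.0]
force: [-0.2, -0.1, -1.2]
grip_width: 0.0257
```

View pics/w6.png

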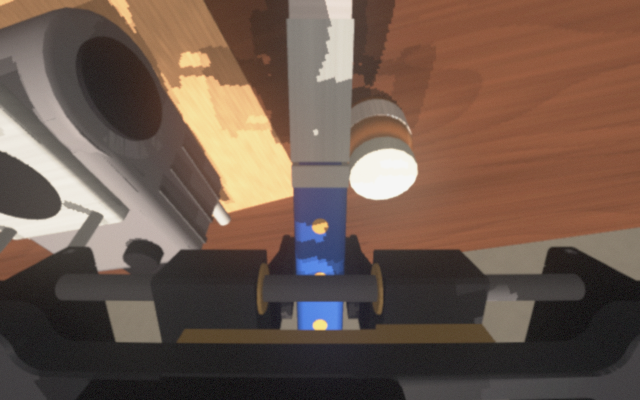

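View pics/d6.png

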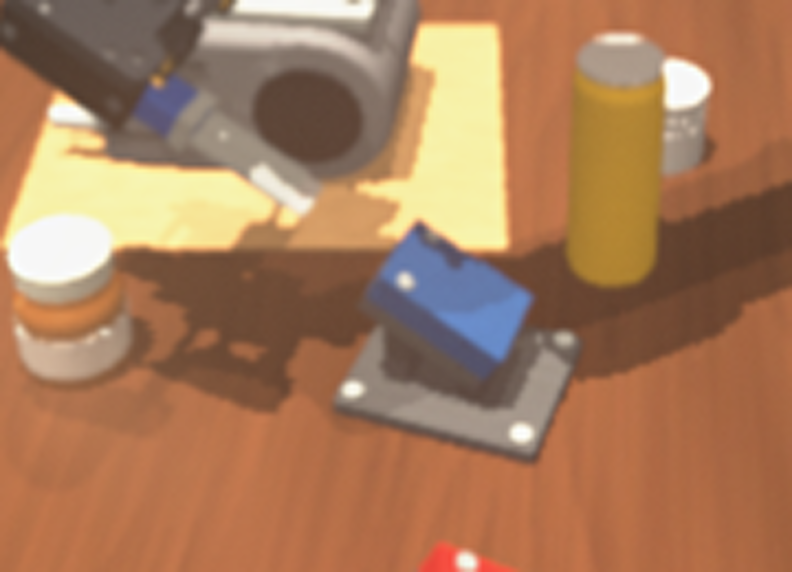

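View pics/s6.png

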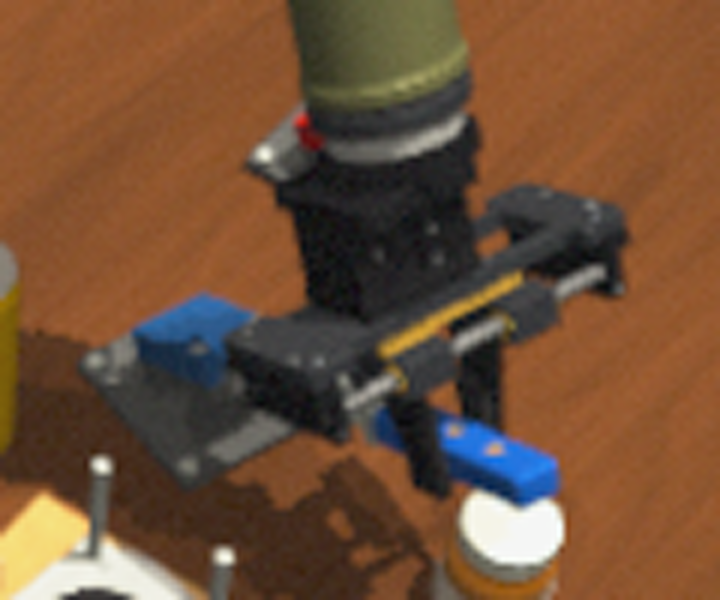

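The side view shows the blade tip at about (289,245), short of the mouth. The wrist view doesn't include the sheath, so I'll lift and go over it to measure the roof.

```bash
python3 -m pendant '[-0.36,0.09,0.65,0,0,0,20, -0.36,0.09,0.65,0,0,0,20, -0.7,0.17,-0.42,0,0,0,20, -0.7,0.17,-0.42,0,0,0,20, -0.7,0.17,-0.42,0,0,0,20, 0,0,0,0,0,0,20, 0,0,0,0,0,0,20, 0,0,0,0,0,0,20]'
python3 - <<'E'
from h import *
w=cam("wrist"); crop(w,"w7.png",160,0,320,240,2.5); s=cam("scene"); crop(s,"s7.png",330,100,120,100,6)
import pickle; pickle.dump({k:w[k] for k in ("K","D","M","image")},open("w7.pkl","wb"))
o=env.get_obs();print(o["tool_pos"],o["tool_rot"])
E
```

```text
time_s: 11.52
tool_pos: [0.5685, 0.1615, 0.1478]
tool_rot: [-89.7, -30.1, -14.1]
force: [-0.0, -0.3, -1.6]
grip_width: 0.0259
[0.5681134  0.1614123  0.14738211] [-89.72225117 -30.0627786  -14.13740911]
```

View pics/w7.png

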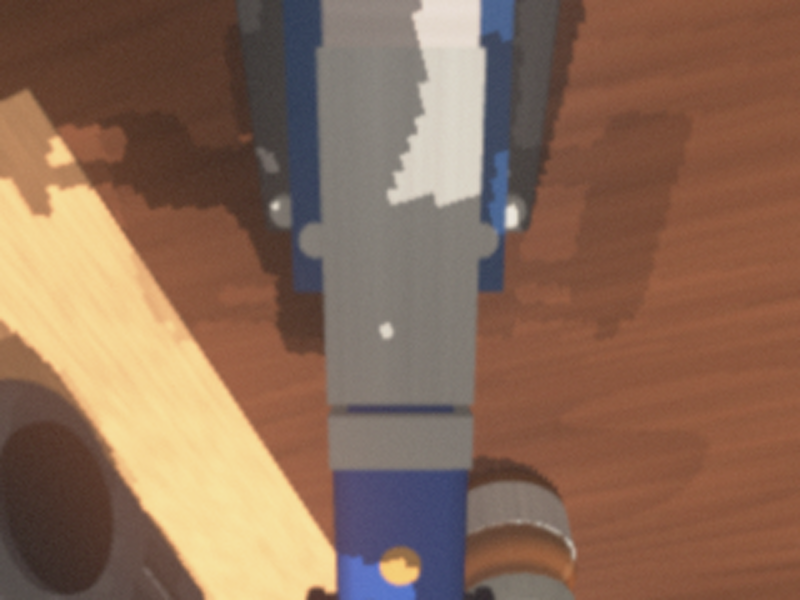

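In the w7 crop the roof's mouth edge runs from (293,292) to (504,292). The blade lies over it, with its shoulder at about row 405, its centre at x≈401.5 and the thin tip zone starting at row 48. Now I'll compute relative positions in the sheath axes.

```bash
python3 - <<'E'
from h import *
import pickle
np.set_printoptions(precision=4,suppress=True)
w=pickle.load(open("w7.pkl","rb"))
C=lambda x,y:((x+.5)/2.5+160-.5,(y+.5)/2.5-.5)
p1=onz(w,[C(293,292),C(504,292)],.0841); print(p1, np.linalg.norm(p1[0]-p1[1]))
e=p1[1]-p1[0]; yaw=np.arctan2(-e[0],e[1]); print("yaw",np.degrees(yaw))
p2=onz(w,[C(302,292),C(497,292)],.0841)
yaw=np.radians(-14.0); X=np.array([np.cos(yaw),np.sin(yaw),0]);Y=np.array([-np.sin(yaw),np.cos(yaw),0]);Z=np.array([0,0,1.])
n=-.5*X+.866*Z;u=.866*X+.5*Z
m=p1.mean(0)-.014*n; print("mouth",m)
# plate screws +x : z=.012
q=onz(w,[C(281,211),C(513,214)],.012); print("plate screws",q,np.linalg.norm(q[0]-q[1]),"mouth from plate",q.mean(0)-X*(.046-.040))
# depth by width
for a,b,wd,nm in ((C(293,292),C(504,292),.052,"roof"),(C(329,401),C(474,401),.028,"blade sh"),(C(317,52),C(487,52),.028,"blade 60"),(C(335,480),C(467,480),.026,"handle")):
    o,d=ray(w,[a,b]); f=-w["M"][:3,2]; d=d/(d@f)[:,None]; t=wd/np.linalg.norm(d[0]-d[1]); P=o+t*d.mean(0); print(nm,P,"depth",t)
T=np.array([.5681,.1614,.1474])
print("TCP rel mouth u,y,n",(T-m)@u,(T-m)@Y,(T-m)@n)
E
```

```text
[[0.5091 0.1486 0.0841]
 [0.5219 0.1992 0.0841]] 0.05226314890666368
yaw -14.175725310936794
mouth [0.5223 0.1722 0.072 ]
plate screws [[0.5187 0.1336 0.012 ]
 [0.5383 0.2073 0.012 ]] 0.0762286633294731 mouth from plate [0.5227 0.1719 0.012 ]
roof [0.515  0.174  0.0849] depth 0.18123787298025296
blade sh [0.509  0.1759 0.1353] depth 0.14225212021390907
blade 60 [0.4574 0.1889 0.1104] depth 0.12031932861115115
handle [0.5211 0.1728 0.1444] depth 0.14516925183137222
TCP rel mouth u,y,n 0.07846007206891377 0.0005904406120157349 0.04179058349831767
```

```bash
python3 -m pendant '[0.64,-0.16,0.38,0,0,0,20, 0.64,-0.16,0.38,0,0,0,20, 0,0,0,0,0,0,20, 0.36,-0.1,-0.65,0,0,0,20, 0.36,-0.1,-0.65,0,0,0,20, 0,0,0,0,0,0,20, 0,0,0,0,0,0,20, 0,0,0,0,0,0,20]'
python3 - <<'E'
from h import *
w=cam("wrist"); crop(w,"w8.png",160,0,320,240,2.5); d=cam("side"); crop(d,"d8.png",240,220,110,85,7)
s=cam("scene"); crop(s,"s8.png",330,100,120,100,6)
o=env.get_obs();print(o["tool_pos"],o["tool_rot"])
E
```

```text
time_s: 12.62
tool_pos: [0.6474, 0.1416, 0.1267]
tool_rot: [-89.7, -30.1, -14.0]
force: [0.2, -0.8, -1.1]
grip_width: 0.0256
[0.64744282 0.14105332 0.12632363] [-89.77535033 -30.12873145 -14.04188572]
```

View pics/d8.png

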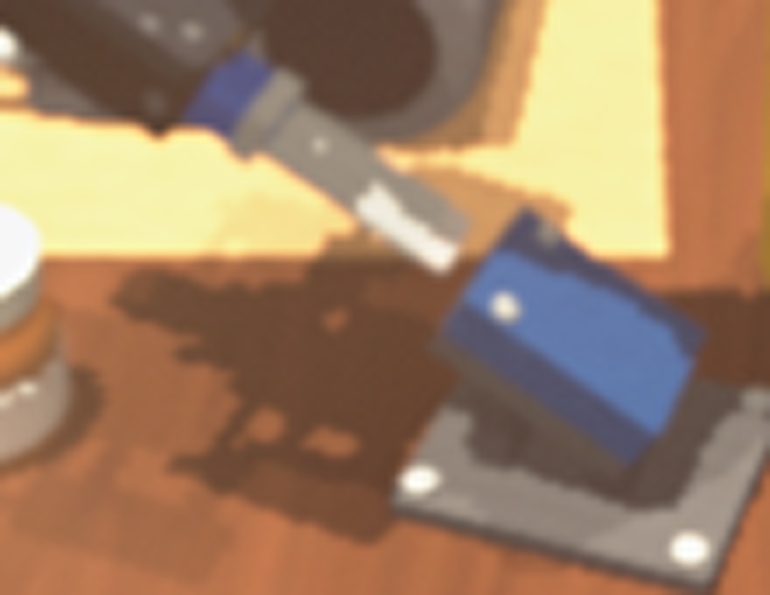

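View pics/w8.png

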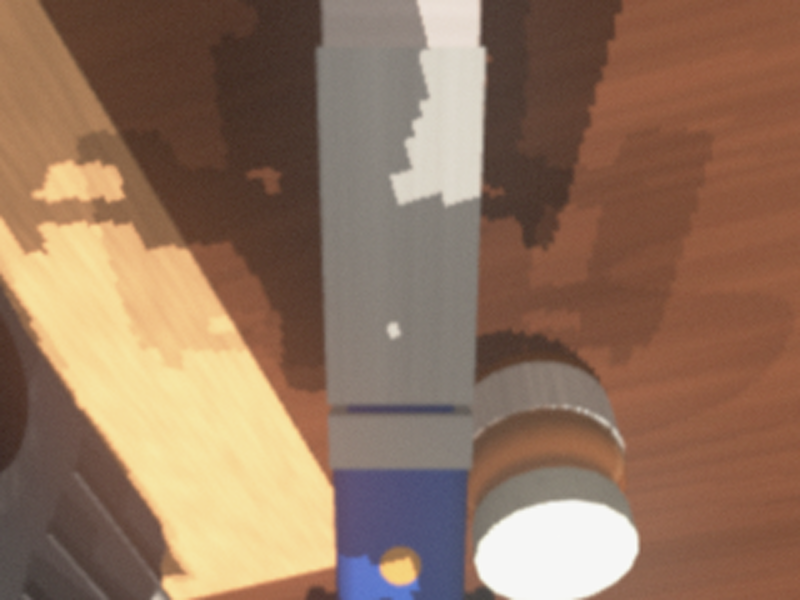

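```bash
cat > fr.py <<'E'
from h import *
def frame(m,yawdeg):
    yaw=np.radians(yawdeg); X=np.array([np.cos(yaw),np.sin(yaw),0]);Y=np.array([-np.sin(yaw),np.cos(yaw),0]);Z=np.array([0,0,1.])
    return np.array(m),np.array([np.sqrt(.75)*X+.5*Z,Y,-.5*X+np.sqrt(.75)*Z])
B=frame([.5223,.1722,.072],-14.1)
def loc(F,P): return F[1]@(np.asarray(P)-F[0])
def glob(F,q): return F[0]+np.atleast_2d(q)@F[1]
def onY(c,uv,F,y):
    o,d=ray(c,uv); t=(y-(o-F[0])@F[1][1])/(d@F[1][1]); P=o+d*t[:,None]; return (P-F[0])@F[1].T
E
python3 - <<'E'
from fr import *
np.set_printoptions(precision=4,suppress=True)
d=cam("side"); k=lambda P:(proj(d,glob(B,P))+.5-[240,220])*7-.5
print("roof mouth far,near,back far,near",k([[0,-.026,.014],[0,.026,.014],[-.074,-.026,.014],[-.074,.026,.014]]))
print("near bottom mouth/back",k([[0,.026,-.014],[-.074,.026,-.014]]))
C=lambda x,y:[((x+.5)/7+240-.5,(y+.5)/7+220-.5)]
print("TCP",loc(B,env.get_obs()["tool_pos"]))
print("tip near",onY(d,C(440,272),B,.0135),"tip far",onY(d,C(470,218),B,-.0125))
print("shoulder near corner",onY(d,C(240,148),B,.0135), "far",onY(d,C(300,88),B,-.0125))
print("expected tip/shoulder", k([[.012,.013,0],[.012,-.013,0],[.082,.014,0],[.082,-.013,.01],[.082,.013,-.01],[.082,.013,.01]]))
E
```

```text
roof mouth far,near,back far,near [[525.6028 204.8555]
 [466.7232 301.7953]
 [708.941  334.1037]
 [659.2795 437.453 ]]
near bottom mouth/back [[428.2332 350.5365]
 [616.8917 483.4295]]
TCP [ 0.1388  0.0001 -0.0176]
tip near [[0.0115 0.0135 0.0054]] tip far [[ 0.0128 -0.0125  0.0075]]
shoulder near corner [[ 0.0868  0.0135 -0.0011]] far [[ 0.0827 -0.0125  0.0111]]
expected tip/shoulder [[432.0966 279.6925]
 [462.4246 231.6639]
 [252.8627 155.5211]
 [300.9993  90.32  ]
 [242.144  172.0467]
 [266.4857 135.1784]]
```

```bash
python3 - <<'E'
from fr import *
d=cam("side"); crop(d,"d8b.png",262,225,56,42,14)
E
```

```text
(no output)
```

View pics/d8b.png

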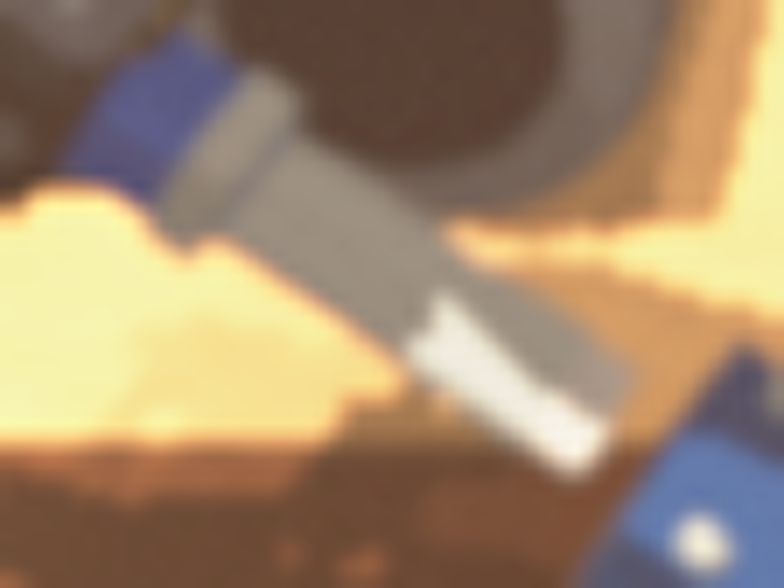

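```bash
python3 - <<'E'
from fr import *
np.set_printoptions(precision=4,suppress=True)
d=cam("side")
C=lambda x,y:[((x+.5)/14+262-.5,(y+.5)/14+225-.5)]
print("roofcorner",onY(d,C(742,345),B,-.026))
print("tip near",onY(d,C(575,478),B,.013),"far",onY(d,C(635,378),B,-.013))
print("sh near",onY(d,C(215,238),B,.014),"far",onY(d,C(300,135),B,-.014))
print("mid near",onY(d,C(405,360),B,.014),"far",onY(d,C(455,245),B,-.014))
E
```

```text
roofcorner [[-0.0003 -0.026   0.0129]]
tip near [[0.0108 0.013  0.0046]] far [[ 0.0113 -0.013   0.0052]]
sh near [[0.0801 0.014  0.0028]] far [[ 0.0791 -0.014   0.0054]]
mid near [[0.044  0.014  0.0052]] far [[ 0.0479 -0.014   0.0053]]
```

```bash
python3 -m pendant '[0.045,-0.01,-0.08,-0.02,-0.08,0,20, 0,0,0,0,0,0,20, 0,0,0,0,0,0,20]'; python3 - <<'E'
from fr import *
d=cam("side"); crop(d,"d9.png",262,225,56,42,14)
print(loc(B,env.get_obs()["tool_pos"]))
E
```

```text
time_s: 13.3
tool_pos: [0.6489, 0.1404, 0.1218]
tool_rot: [-89.8, -30.8, -14.0]
force: [0.8, 0.2, -1.0]
grip_width: 0.0255
[ 1.38090190e-01  3.19456583e-05 -2.20765902e-02]
```

View pics/d9.png

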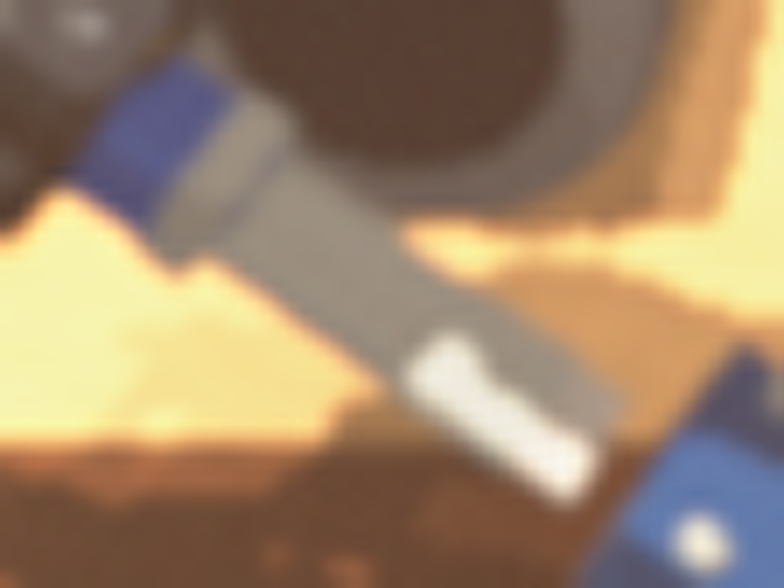

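```bash
python3 - <<'E'
from fr import *
np.set_printoptions(precision=4,suppress=True)
d=cam("side")
C=lambda x,y:[((x+.5)/14+262-.5,(y+.5)/14+225-.5)]
print("tip near",onY(d,C(568,504),B,.013)+[0,0,.001],"far",onY(d,C(622,405),B,-.013)-[0,0,.001])
print("sh near",onY(d,C(208,260),B,.014)+[0,0,.002],"far",onY(d,C(295,158),B,-.014)-[0,0,.002])
K=lambda P:(proj(d,glob(B,P))+.5-[262,225])*14-.5
print(K([[.0,.013,-.001],[.0,-.013,.001],[.0,-.026,.014]]))
E
```

```text
tip near [[ 0.0092  0.013  -0.0001]] far [[ 0.0103 -0.013  -0.0025]]
sh near [[ 0.0791  0.014  -0.0001]] far [[ 0.0777 -0.014  -0.0015]]
[[615.0177 536.4902]
 [679.667  432.4592]
 [743.7056 340.211 ]]
```

Tip and shoulder are now within about 1 mm of the slot's centre line. I'll start the insertion gently.

```bash
python3 -m pendant '[-0.15,0.037,-0.09,0,0,0,20, -0.15,0.037,-0.09,0,0,0,20, 0,0,0,0,0,0,20]'; python3 -m pendant '[-0.1,0.026,-0.062,0,0,0,20, -0.1,0.026,-0.062,0,0,0,20, 0,0,0,0,0,0,20]'; python3 - <<'E'
from fr import *
d=cam("side"); crop(d,"d10.png",250,220,75,56,10); w=cam("wrist"); crop(w,"w10.png",160,0,320,240,2.5);
print(loc(B,env.get_obs()["tool_pos"]))
E
```

```text
time_s: 13.78
tool_pos: [0.6361, 0.1436, 0.1142]
tool_rot: [-89.8, -30.8, -14.0]
force: [-0.5, 0.3, -1.6]
grip_width: 0.0258
time_s: 14.15
tool_pos: [0.6286, 0.1455, 0.1095]
tool_rot: [-89.8, -30.8, -14.0]
force: [0.0, 0.4, -2.2]
grip_width: 0.0256
[ 1.14291360e-01 -6.23645843e-06 -2.22577415e-02]
```

View pics/d10.png

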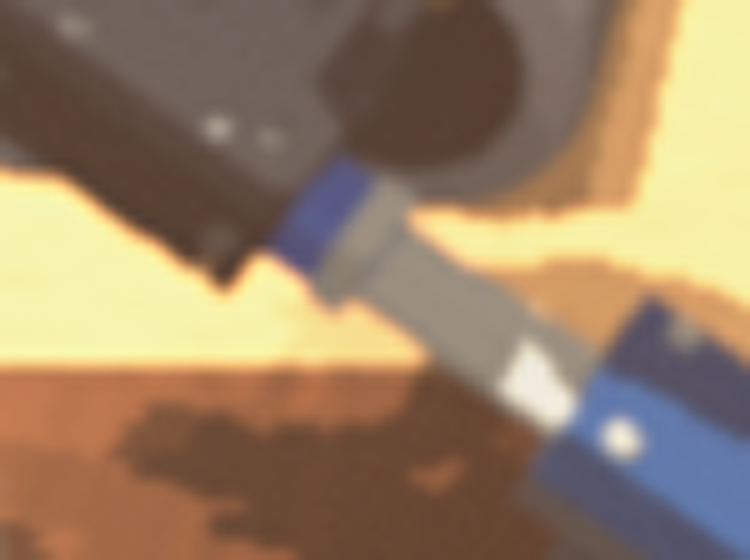

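View pics/w10.png

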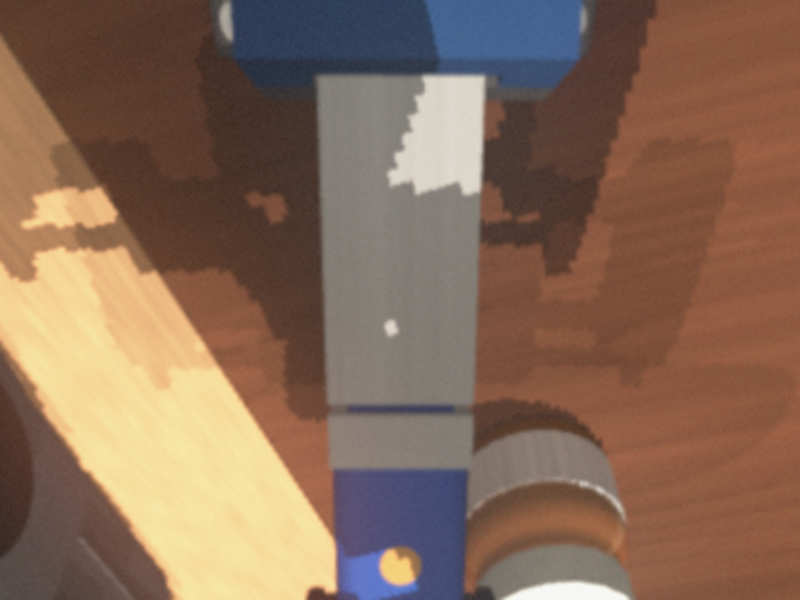

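The blade is in the mouth with no contact force. I'll continue.

```bash
python3 -m pendant '[-0.19,0.048,-0.113,0,0,0,20, -0.19,0.048,-0.113,0,0,0,20, 0,0,0,0,0,0,20]'; python3 -m pendant '[-0.19,0.048,-0.113,0,0,0,20, -0.19,0.048,-0.113,0,0,0,20, 0,0,0,0,0,0,20]';  python3 - <<'E'
from fr import *
d=cam("side"); crop(d,"d11.png",250,220,75,56,10); w=cam("wrist"); crop(w,"w11.png",160,0,320,240,2.5);
print(loc(B,env.get_obs()["tool_pos"]))
E
```

```text
time_s: 14.62
tool_pos: [0.6127, 0.1496, 0.1]
tool_rot: [-89.8, -30.8, -14.0]
force: [-0.4, -0.0, -1.5]
grip_width: 0.0257
time_s: 15.0
tool_pos: [0.5976, 0.1536, 0.0912]
tool_rot: [-89.8, -30.8, -14.0]
force: [-1.2, 0.3, -0.5]
grip_width: 0.0256
[ 0.07742232  0.00013385 -0.02222906]
```

View pics/w11.png

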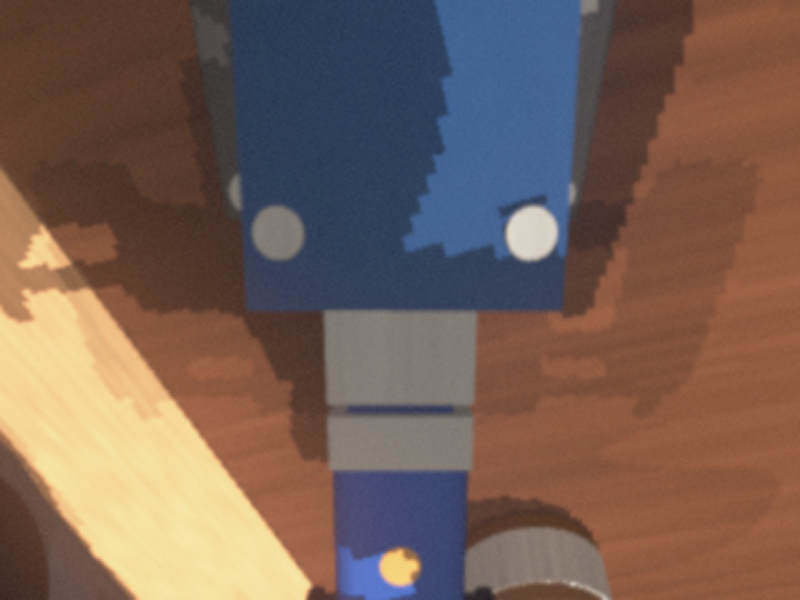

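```bash
python3 -m pendant '[-0.15,0.037,-0.088,0,0,0,20, -0.15,0.037,-0.088,0,0,0,20, 0,0,0,0,0,0,20]'; python3 -m pendant '[-0.042,0.01,-0.025,0,0,0,20, 0,0,0,0,0,0,20]';python3 -m pendant '[-0.042,0.01,-0.025,0,0,0,20, 0,0,0,0,0,0,20]'
```

```text
time_s: 15.48
tool_pos: [0.5861, 0.1565, 0.0845]
tool_rot: [-89.8, -30.8, -14.0]
force: [-2.3, 1.0, 2.0]
grip_width: 0.0259
time_s: 15.72
tool_pos: [0.5854, 0.1566, 0.0842]
tool_rot: [-89.8, -30.9, -14.1]
force: [-0.7, 1.3, 2.1]
grip_width: 0.0258
time_s: 15.98
tool_pos: [0.5836, 0.157, 0.0831]
tool_rot: [-89.8, -30.9, -14.1]
force: [-0.2, -0.1, 3.8]
grip_width: 0.0257
```

```bash
python3 -m pendant '[-0.042,0.01,-0.025,0,0,0,20, 0,0,0,0,0,0,20]';python3 - <<'E'
from fr import *
d=cam("side"); crop(d,"d12.png",250,220,75,56,10); w=cam("wrist"); crop(w,"w12.png",160,0,320,240,2.5);
print(loc(B,env.get_obs()["tool_pos"]))
E
```

```text
time_s: 16.23
tool_pos: [0.5828, 0.1571, 0.0828]
tool_rot: [-89.8, -31.0, -14.1]
force: [2.1, -1.1, 5.5]
grip_width: 0.0253
[ 5.94019535e-02  8.93305304e-05 -2.18042403e-02]
```

View pics/w12.png

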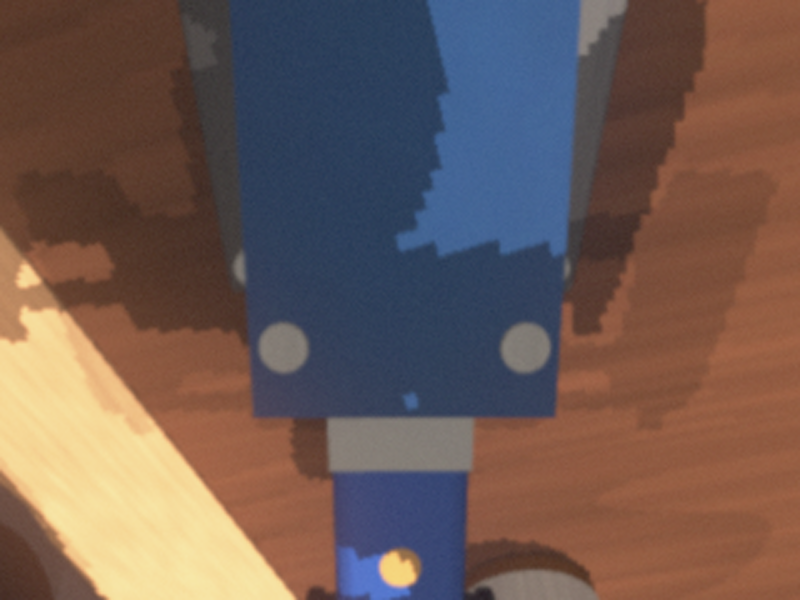

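View pics/d12.png

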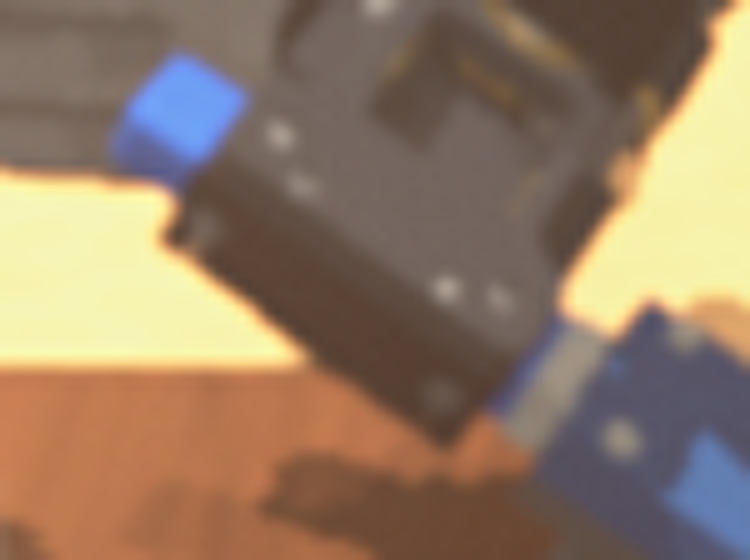

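```bash
python3 -m pendant '[-0.042,0.01,-0.025,0,0,0,20, 0,0,0,0,0,0,20]'; python3 -m pendant '[-0.03,0.007,-0.017,0,0,0,20, 0,0,0,0,0,0,20]'; python3 - <<'E'
from fr import *
print(loc(B,env.get_obs()["tool_pos"]))
E
```

```text
time_s: 16.58
tool_pos: [0.5826, 0.1572, 0.0831]
tool_rot: [-89.7, -31.1, -14.1]
force: [6.9, -1.8, 6.5]
grip_width: 0.0254
time_s: 16.82
tool_pos: [0.5825, 0.1572, 0.0832]
tool_rot: [-89.7, -31.2, -14.1]
force: [7.6, -2.6, 7.0]
grip_width: 0.0255
[ 0.05930906  0.0001043  -0.02126263]
```

Force along the slot rises and motion stops, so it is seated. Release and retreat square to the handle.

```bash
python3 -m pendant '[0,0,0,0,0,0,60, 0,0,0,0,0,0,60, 0,0,0,0,0,0,87, 0,0,0,0,0,0,87, 0,0,0,0,0,0,87, 0,0,0,0,0,0,87]'; python3 -m pendant '[-0.2,0.05,0.36,0,0,0,87, -0.4,0.1,0.72,0,0,0,87, -0.4,0.1,0.72,0,0,0,87, 0,0,0,0,0,0,87]'; python3 - <<'E'
from fr import *
d=cam("side"); crop(d,"d13.png",230,210,110,85,7); w=cam("wrist"); crop(w,"w13.png",160,0,320,240,2.5);
print(env.get_obs()["tool_pos"])
E
```

```text
time_s: 17.58
tool_pos: [0.5786, 0.1579, 0.08]
tool_rot: [-89.8, -30.9, -14.1]
force: [-0.1, 0.0, -0.1]
grip_width: 0.0775
time_s: 18.08
tool_pos: [0.5397, 0.169, 0.155]
tool_rot: [-89.7, -31.2, -14.0]
force: [0.6, 0.9, 0.0]
grip_width: 0.0869
[0.53887361 0.16733391 0.1519909 ]
```

View pics/w13.png

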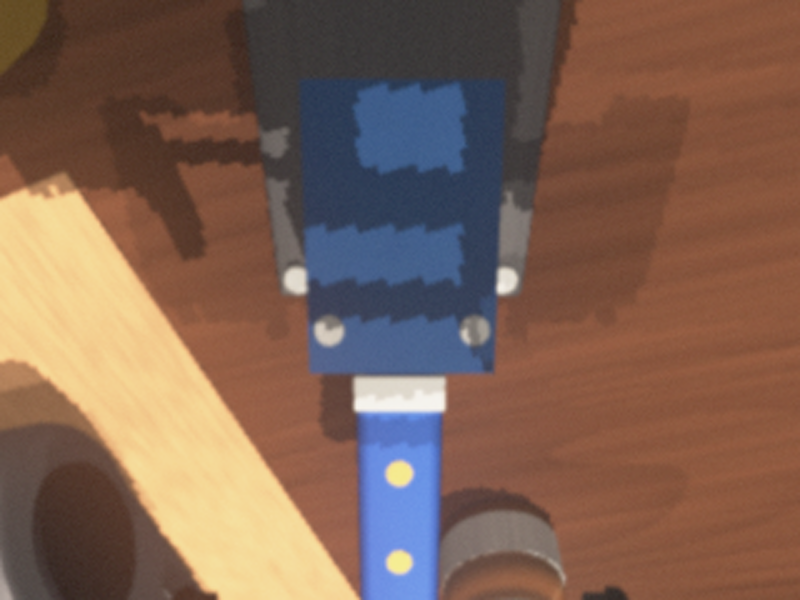

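View pics/d13.png

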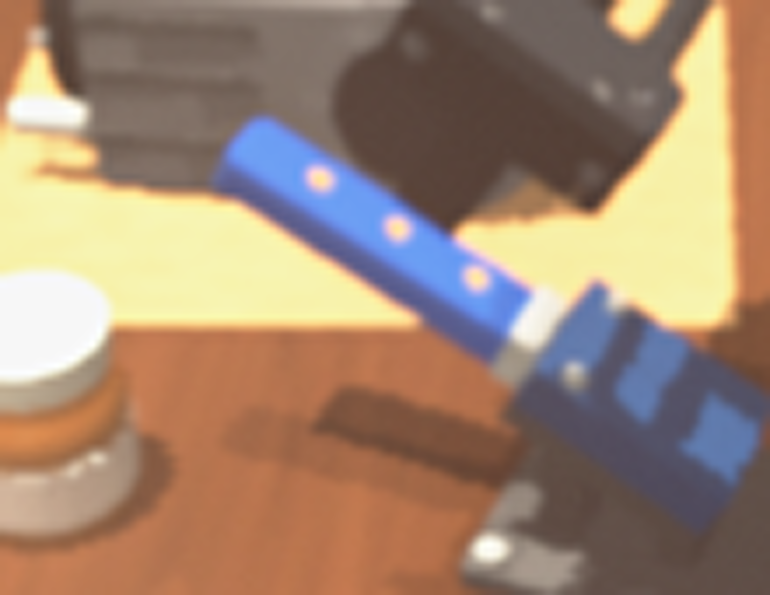

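The blue scraper sits in the blue sheath with its shoulder at the mouth (crop row 375), the same look it had at the start in the red one. Next is the small red scraper: up and over with z≥0.30.

```bash
python3 -m pendant '[-0.2,0,1,0.19,0.75,0,87, 0,0,1,0.19,0.75,0,87, 0,0,1,0.19,0.75,0,87, 0,0,0.8,0.19,0.77,0,87]'; python3 -m pendant '[-0.11,-1,0,0,0,0.2,87, -0.11,-1,0,0,0,0.2,87, -0.11,-1,0,0,0,0.2,87, -0.11,-1,0,0,0,0.2,87, -0.11,-1,0,0,0,0.2,87, -0.11,-1,0,0,0,0.2,87, -0.11,-1,0,0,0,0.2,87, -0.11,-1,0,0,0,0.2,87, -0.11,-1,0,0,0,0.2,87, -0.11,-1,0,0,0,0.2,87]'; python3 -m pendant '[-0.11,-1,0,0,0,0.2,87, -0.11,-1,0,0,0,0.2,87, 0,0,0,0,0,0,87, 0,0,0,0,0,0,87, 0,0,0,0,0,0,87]'
python3 - <<'E'
from fr import *
w=cam("wrist"); cv2.imwrite("pics/w14.png",w["image"][:,:,::-1])
o=env.get_obs();print(o["tool_pos"],o["tool_rot"],o["qpos"])
E
```

```text
time_s: 18.68
tool_pos: [0.5314, 0.1669, 0.3046]
tool_rot: [-89.8, 0.5, -14.2]
force: [0.0, -0.1, 0.1]
grip_width: 0.087
time_s: 19.92
tool_pos: [0.4859, -0.2344, 0.3015]
tool_rot: [-89.7, 0.5, 5.9]
force: [0.5, -0.1, 0.6]
grip_width: 0.0871
time_s: 20.55
tool_pos: [0.4784, -0.3108, 0.3034]
tool_rot: [-89.7, 0.3, 10.0]
force: [0.4, 0.1, 0.6]
grip_width: 0.0869
[ 0.4784052  -0.31085764  0.30375895] [-89.73375251   0.30143209  10.0346518 ] [ 50.42577076   8.68107354 -22.658772    86.33353488   3.3172211
  86.05509558 127.78293053]
```

View pics/w14.png

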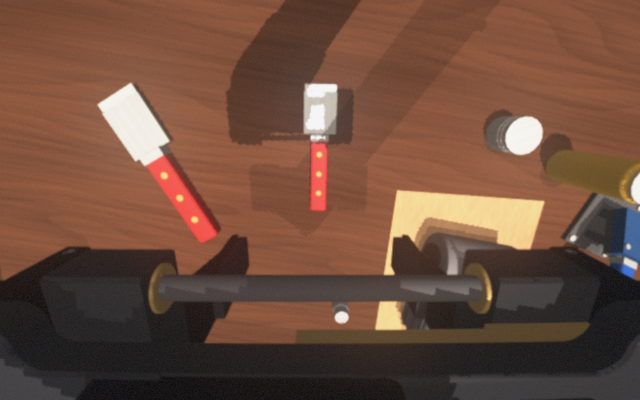

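Candidates: the large red scraper's handle at (182,198) and the small one's at (319,177). The small one fits "the smaller one is meant", with a handle about 70 px long against about 95 px. Here is the enlarged crop to confirm, with measurements.

```bash
python3 - <<'E'
from fr import *
w=cam("wrist"); crop(w,"w15.png",250,70,140,150,4)
E
```

```text
(no output)
```

View pics/w15.png

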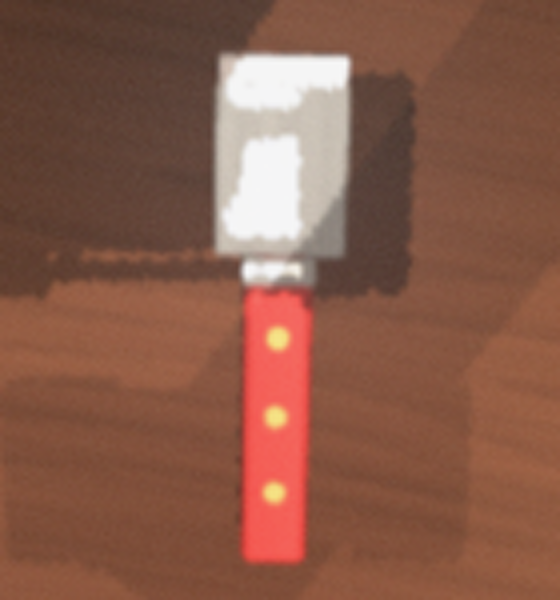

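```bash
python3 - <<'E'
from fr import *
np.set_printoptions(precision=4,suppress=True)
w=cam("wrist")
C=lambda L:[((x+.5)/4+250-.5,(y+.5)/4+70-.5) for x,y in L]
R=onz(w,C([(279,339),(276,417),(274,493)]),.0205); print("rivets",R,np.degrees(np.arctan2(*(R[2]-R[0])[[1,0]])),np.linalg.norm(R[2]-R[0]))
B_=onz(w,C([(216,256),(346,256),(218,54),(350,56)]),.012); print("blade",B_,np.linalg.norm(B_[0]-B_[1]),np.linalg.norm(B_[0]-B_[2]))
v=(B_[0]+B_[1]-B_[2]-B_[3]);print("blade yaw",np.degrees(np.arctan2(v[1],v[0])))
E=onz(w,C([(243,560),(304,560),(243,290),(313,290)]),.02);print("handle",E)
m=(E[0]+E[1]-E[2]-E[3]);print("handle yaw",np.degrees(np.arctan2(m[1],m[0])))
E
```

```text
rivets [[ 0.4555 -0.3144  0.0205]
 [ 0.485  -0.3104  0.0205]
 [ 0.5148 -0.306   0.0205]] 8.131521976306848 0.05985548147557284
blade [[ 0.4301 -0.3429  0.012 ]
 [ 0.4216 -0.2948  0.012 ]
 [ 0.3598 -0.3535  0.012 ]
 [ 0.3522 -0.3067  0.012 ]] 0.04885744843581999 0.07106727702845746
blade yaw 9.14846724123174
handle [[ 0.5441 -0.3133  0.02  ]
 [ 0.5399 -0.2895  0.02  ]
 [ 0.44   -0.3308  0.02  ]
 [ 0.4355 -0.3051  0.02  ]]
handle yaw 9.015202281507408
```

The crop confirms it: a 49 x 71 mm blade and a 26 mm handle, so this is the small red scraper. It lies at yaw ≈9° with its handle centre at (0.485,-0.310). Descending.

```bash
python3 -m pendant '[0.05,0.01,-1,0,0,-0.05,87, 0.05,0.01,-1,0,-0.02,-0.05,87, 0.07,0,-1,0,0,0,87, 0,0,-1,0,0,0,87, 0,0,-1,0,0,0,87, 0,0,-0.9,0,0,0,87, 0,0,-0.6,0,0,0,87, 0,0,-0.4,0,0,0,87, 0,0,-0.2,0,0,0,87, 0,0,0,0,0,0,87]'; python3 - <<'E'
from fr import *
w=cam("wrist"); cv2.imwrite("pics/w16.png",w["image"][:,:,::-1])
o=env.get_obs();print(o["tool_pos"],o["tool_rot"])
E
```

```text
time_s: 21.95
tool_pos: [0.4849, -0.3113, 0.0202]
tool_rot: [-89.8, 0.1, 8.9]
force: [0.2, -0.1, -0.5]
grip_width: 0.0871
[ 0.48525019 -0.31157869  0.02071196] [-8.98328926e+01  3.94394635e-02  8.92771801e+00]
```

View pics/w16.png

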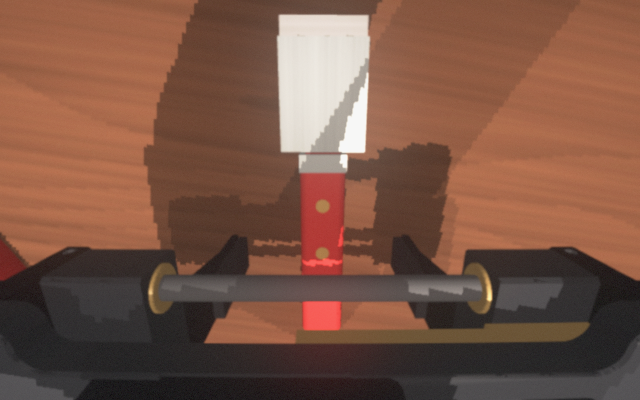

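```bash
python3 -m pendant '[0,0.02,-0.2,0,0,0,87, 0,0,-0.2,0,0,0,87, 0,0,0,0,0,0,87]'; python3 -m pendant '[0,0,0,0,0,0,20, 0,0,0,0,0,0,20, 0,0,0,0,0,0,20, 0,0,0,0,0,0,20, 0,0,0,0,0,0,20, 0,0,0,0,0,0,20, 0,0,0,0,0,0,20, 0,0,0,0,0,0,20]' 40
```

```text
time_s: 22.38
tool_pos: [0.4841, -0.3101, 0.0032]
tool_rot: [-89.7, 0.2, 8.9]
force: [-1.1, -0.0, 0.6]
grip_width: 0.0871
time_s: 23.38
tool_pos: [0.4847, -0.3104, 0.004]
tool_rot: [-89.8, 0.1, 8.9]
force: [0.1, 0.1, 0.7]
grip_width: 0.0255
```

```bash
python3 -m pendant '[0,0,0.4,0,0,0,20, 0,0,0.6,0,0,0,20, 0,0,1,0,0,0,20, 0,0,1,0,0,0,20, 0,0,1,0,0,0,20, 0,0,1,0,0,0,20, 0,0,1,0,0,0,20, 0,0,1,0,0,0,20, 0,0,0.9,0,0,0,20, 0,0,0,0,0,0,20]'
python3 - <<'E'
from fr import *
w=cam("wrist"); crop(w,"w17.png",160,0,320,240,2.5)
E
python3 -m pendant '[0,0.5,0,0,0,0,20, 0,0.9,0,0,0,-0.02,20, 0,0.99,0,0,0,-0.02,20, 0,0.99,0,0,0,-0.02,20, 0,0.99,0,0,0,-0.02,20, 0,0.99,0,0,0,-0.02,20, 0,0.99,0,0,0,-0.02,20, 0,0.99,0,0,0,-0.02,20, 0,0.99,0,0,0,-0.02,20, 0,0.99,0,0,0,-0.02,20]'
python3 -m pendant '[0,0.99,0,0,0,-0.02,20, 0,0.99,0,0,0,-0.02,20, 0,0.99,0,0,0,-0.02,20, 0,0.99,0,0,0,-0.02,20, 0,0.99,0,0,0,-0.02,20, 0,0.99,0,0,0,-0.02,20, 0,0.99,0,0,0,-0.02,20, 0,0.99,0,0,0,-0.02,20, 0,0.5,0,0,0,-0.02,20, 0,0,0,0,0,0,20]'
```

```text
time_s: 24.62
tool_pos: [0.486, -0.3108, 0.3243]
tool_rot: [-90.1, -0.2, 8.9]
force: [0.1, 1.1, -1.6]
grip_width: 0.0259
time_s: 25.92
tool_pos: [0.4829, 0.0649, 0.3185]
tool_rot: [-89.8, 0.2, 7.2]
force: [0.4, 0.4, -2.4]
grip_width: 0.0258
time_s: 27.18
tool_pos: [0.4816, 0.4013, 0.3184]
tool_rot: [-89.8, 0.3, 5.6]
force: [-1.0, -0.8, -1.8]
grip_width: 0.0253
```

View pics/w17.png

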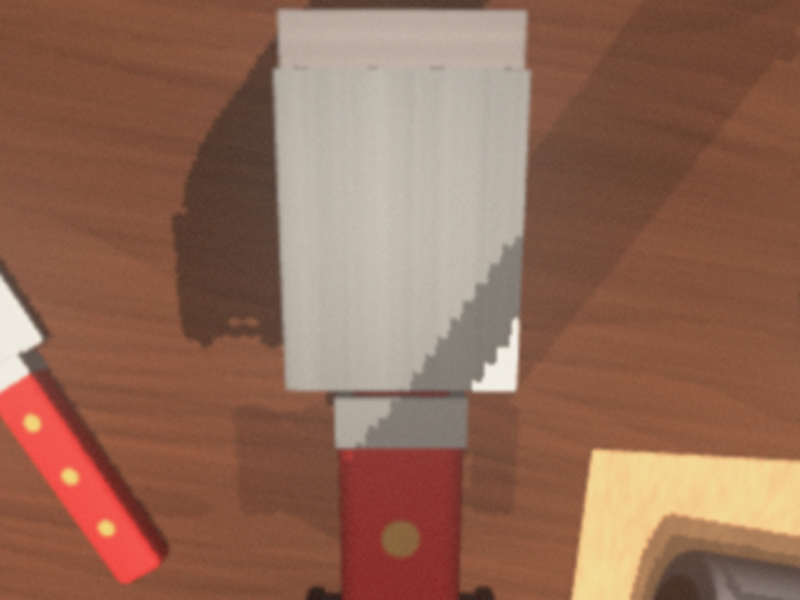

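```bash
python3 -m pendant '[0,0,-0.9,0.07,-0.75,0,20, 0,0,-1,0.07,-0.75,0,20, 0.1,0,-1,0.08,-0.75,0,20, 0,0.02,-1,0.07,-0.75,0,20, 0,0,-0.5,0,-0.03,0,20, 0,0,0,0,0,0,20, 0,0,0,0,0,0,20, 0,0,0,0,0,0,20]'
python3 - <<'E'
from fr import *
import pickle
w=cam("wrist"); crop(w,"w18.png",160,0,320,240,2.5)
pickle.dump({k:w[k] for k in ("K","D","M","image")},open("w18.pkl","wb"))
o=env.get_obs();print(o["tool_pos"],o["tool_rot"],o["qpos"])
E
```

```text
time_s: 28.18
tool_pos: [0.4899, 0.4003, 0.1458]
tool_rot: [-89.6, -30.5, 5.2]
force: [-0.1, -0.7, -1.3]
grip_width: 0.0255
[0.48975457 0.40023283 0.14554957] [-89.60543021 -30.4443818    5.18458663] [ -4.43388581   9.76351589 -53.22782271 113.04210491  42.91693485
  48.36105115  13.6462525 ]
```

View pics/w18.png

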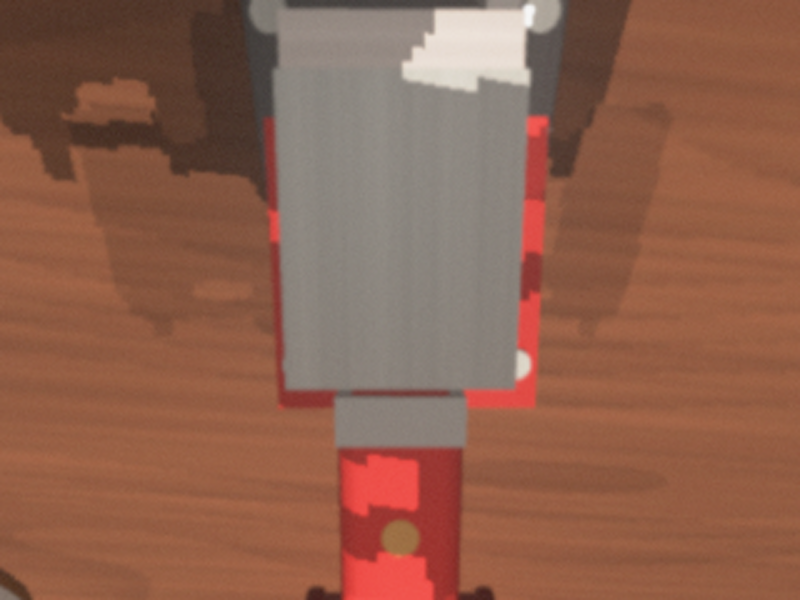

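```bash
python3 - <<'E'
from fr import *
import pickle
np.set_printoptions(precision=4,suppress=True)
w=pickle.load(open("w18.pkl","rb"))
C=lambda x,y:((x+.5)/2.5+160-.5,(y+.5)/2.5-.5)
p=onz(w,[C(281,407),C(536,407)],.0841); print(p,np.linalg.norm(p[0]-p[1])); e=p[1]-p[0]; print("yaw",np.degrees(np.arctan2(-e[0],e[1])))
b=onz(w,[C(265,117),C(548,117)],.0841-.037); print("back",b,np.linalg.norm(b[0]-b[1])); v=p.mean(0)-b.mean(0); yaw=np.degrees(np.arctan2(v[1],v[0])); print("axis yaw",yaw, np.linalg.norm(v))
F=frame([0,0,0],5.5); m=p.mean(0)-.014*F[1][2]; print("mouth",m)
F=frame(m,5.5)
print("TCP loc",loc(F,[.48975,.40023,.14555]))
# blade centre line at shoulder & tip on plane n= TCPn+6mm+2mm, lateral
def onN(uv,nn):
    o,d=ray(w,uv); t=(nn-(o-F[0])@F[1][2])/(d@F[1][2]); return (o+d*t[:,None]-F[0])@F[1].T
tn=loc(F,[.48975,.40023,.14555])[2]
print("shoulder L/R",onN([C(286,388),C(518,388)],tn+.008),"tip",onN([C(279,12),C(527,12)],tn+.007))
E
```

```text
[[0.4734 0.3653 0.0841]
 [0.4671 0.4364 0.0841]] 0.07138133163959842
yaw 5.062635814807004
back [[0.4103 0.3589 0.0471]
 [0.4038 0.4299 0.0471]] 0.07131661364545779
axis yaw 5.830845149379475 0.07354688814155962
mouth [0.4772 0.4015 0.072 ]
TCP loc [ 0.0475 -0.0025  0.0575]
shoulder L/R [[-0.0128 -0.0263  0.0655]
 [-0.0125  0.0219  0.0655]] tip [[-0.0815 -0.0244  0.0645]
 [-0.0814  0.021   0.0645]]
```

```bash
python3 -m pendant '[0.66,0.064,0.39,0,0,0.03,20, 0.66,0.064,0.39,0,0,0,20, 0.66,0.064,0.38,0,0,0,20, 0,0,0,0,0,0,20, 0.39,0.06,-0.69,0,0,0,20, 0.39,0.06,-0.69,0,0,0,20, 0,0,0,0,0,0,20, 0,0,0,0,0,0,20, 0,0,0,0,0,0,20]'
cat >> fr.py <<'E'
Rd=frame([.4772,.4015,.072],5.5)
E
python3 - <<'E'
from fr import *
np.set_printoptions(precision=4,suppress=True)
d=cam("side"); crop(d,"d19.png",250,285,112,84,7)
o=env.get_obs(); print(loc(Rd,o["tool_pos"]),o["tool_rot"])
K=lambda P:(proj(d,glob(Rd,P))+.5-[250,285])*7-.5
print("roof mouth far/near, back far",K([[0,-.036,.014],[0,.036,.014],[-.074,-.036,.014]]))
print("exp tip near/far, shoulder blade near/far",K([[.01,.023,-.001],[.01,-.023,.001],[.08,.024,-.002],[.08,-.024,.002]]))
E
```

```text
time_s: 29.35
tool_pos: [0.5988, 0.4135, 0.1371]
tool_rot: [-89.6, -30.5, 5.6]
force: [0.1, 0.9, -1.3]
grip_width: 0.0256
[ 0.1385  0.     -0.0049] [-89.6405 -30.4708   5.6183]
roof mouth far/near, back far [[493.9858 273.3888]
 [491.2429 511.7216]
 [735.3165 367.9311]]
exp tip near/far, shoulder blade near/far [[425.3612 486.0906]
 [434.6011 329.4801]
 [162.7675 395.4697]
 [191.5033 228.5771]]
```

View pics/d19.png

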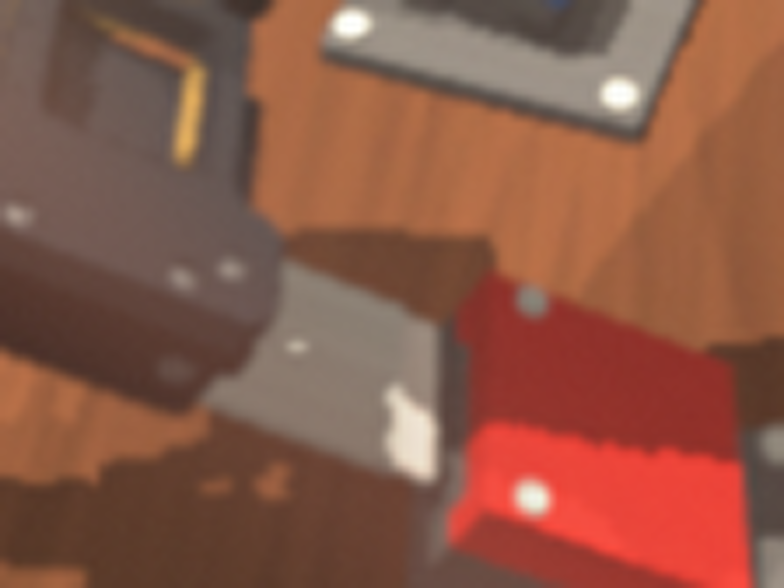

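```bash
python3 - <<'E'
from fr import *
np.set_printoptions(precision=4,suppress=True)
d=cam("side"); crop(d,"d20.png",278,318,44,38,17)
C=lambda x,y:[((x+.5)/7+250-.5,(y+.5)/7+285-.5)]
print("tip near",onY(d,C(437,484),Rd,.023)+[0,0,.001],"far",onY(d,C(443,322),Rd,-.023)-[0,0,.001])
print("edge near",onY(d,C(205,402),Rd,.024)+[0,0,.002],onY(d,C(300,435),Rd,.024)+[0,0,.002],"far",onY(d,C(285,260),Rd,-.024)-[0,0,.002])
print("roof",onY(d,C(492,273),Rd,-.036))
E
```

```text
tip near [[0.008  0.023  0.0021]] far [[ 0.0095 -0.023   0.0036]]
edge near [[0.0704 0.024  0.003 ]] [[0.0456 0.024  0.0038]] far [[ 0.0546 -0.024   0.0017]]
roof [[ 0.0005 -0.036   0.0139]]
```

View pics/d20.png

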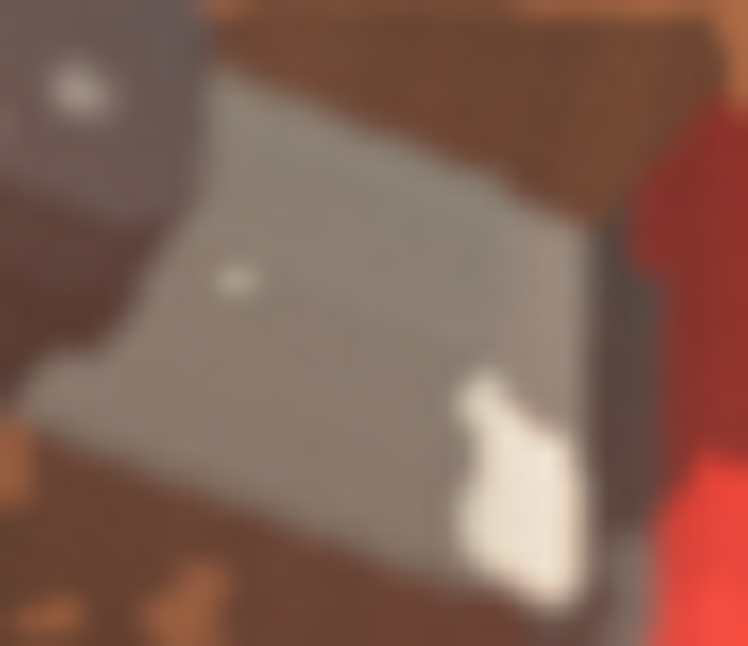

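The side view shows the tip about 2.7 mm high of the slot's centre line and parallel to it. I'll lower it 2.5 mm and enter.

```bash
python3 -m pendant '[0.031,0.003,-0.055,0,0,0,20, 0,0,0,0,0,0,20, -0.13,-0.0125,-0.075,0,0,0,20, -0.13,-0.0125,-0.075,0,0,0,20, 0,0,0,0,0,0,20]'; python3 - <<'E'
from fr import *
d=cam("side"); crop(d,"d21.png",278,308,60,50,13);  w=cam("wrist"); crop(w,"w21.png",160,0,320,240,2.5)
o=env.get_obs(); print(loc(Rd,o["tool_pos"]),o["tool_rot"])
E
```

```text
time_s: 30.08
tool_pos: [0.5894, 0.4115, 0.1269]
tool_rot: [-89.7, -30.3, 5.6]
force: [-0.7, -0.3, -2.2]
grip_width: 0.0256
[ 0.12459848 -0.0008007  -0.00902295] [-89.72664725 -30.29133971   5.63648644]
```

View pics/d21.png

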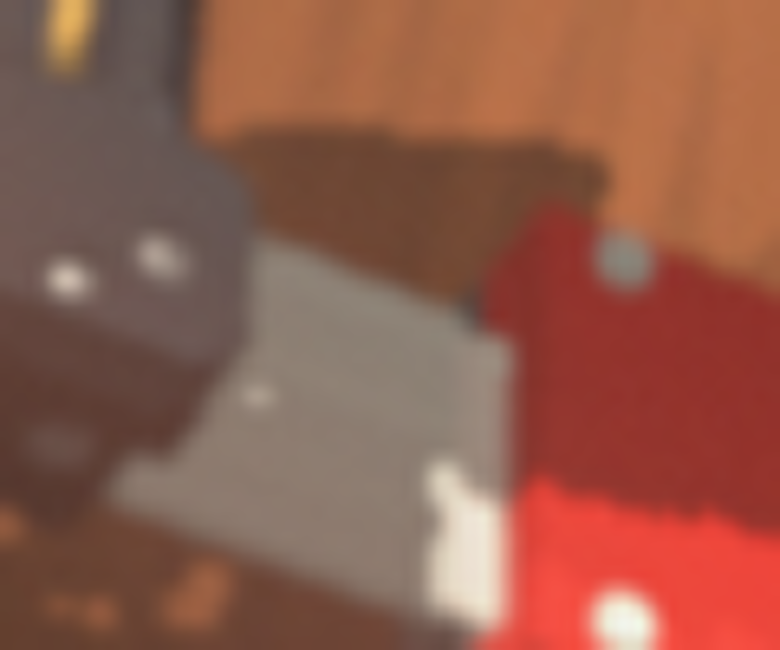

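View pics/w21.png

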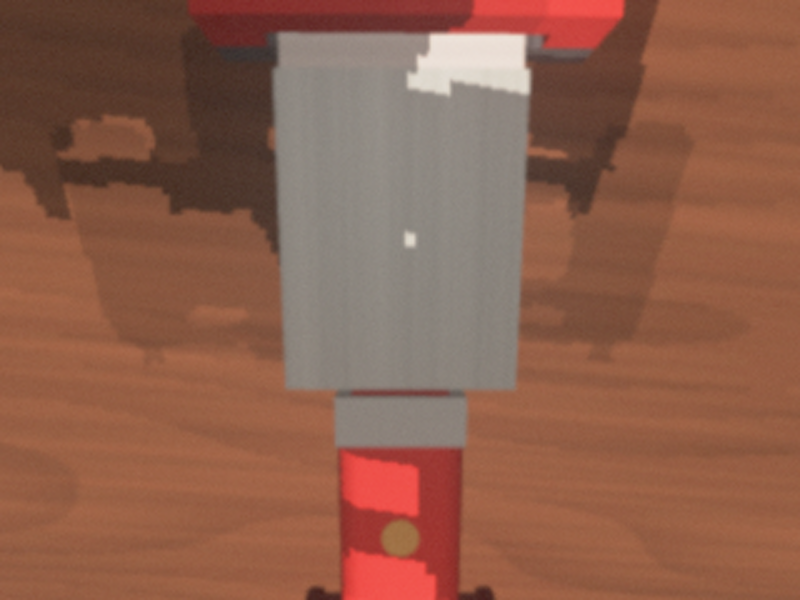

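```bash
python3 -m pendant '[-0.013,0.014,0.02,0,0,0,20, -0.13,-0.0125,-0.075,0,0,0,20, -0.13,-0.0125,-0.075,0,0,0,20, 0,0,0,0,0,0,20]'; python3 - <<'E'
from fr import *
d=cam("side"); crop(d,"d22.png",278,308,60,50,13);  w=cam("wrist"); crop(w,"w22.png",160,0,320,240,2.5)
o=env.get_obs(); print(loc(Rd,o["tool_pos"]),o["tool_rot"],o["force"])
E
```

```text
time_s: 30.68
tool_pos: [0.5778, 0.411, 0.121]
tool_rot: [-89.7, -30.3, 5.7]
force: [-0.0, -0.2, -1.7]
grip_width: 0.0256
[ 0.11284812 -0.00020925 -0.00804492] [-89.72574755 -30.31493627   5.63756249] [-0.82622701  0.09163626 -1.28580086]
```

View pics/w22.png

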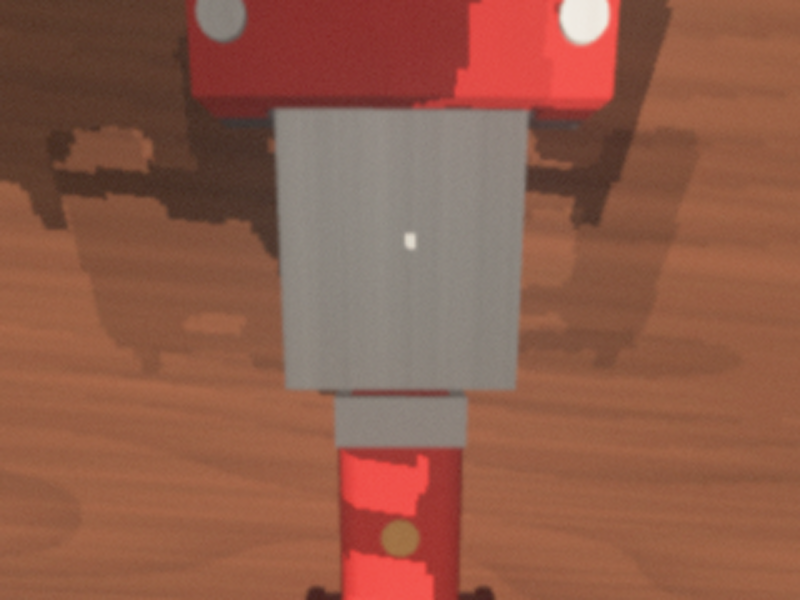

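```bash
python3 -m pendant '[-0.194,-0.019,-0.113,0,0,0,20, -0.194,-0.019,-0.113,0,0,0,20, 0,0,0,0,0,0,20]'; python3 -m pendant '[-0.194,-0.019,-0.113,0,0,0,20, -0.194,-0.019,-0.113,0,0,0,20, 0,0,0,0,0,0,20]';  python3 - <<'E'
from fr import *
o=env.get_obs(); print(loc(Rd,o["tool_pos"]),o["tool_rot"])
E
```

```text
time_s: 31.15
tool_pos: [0.5621, 0.4095, 0.1119]
tool_rot: [-89.8, -30.3, 5.7]
force: [-0.3, 1.0, -0.9]
grip_width: 0.0257
time_s: 31.52
tool_pos: [0.5468, 0.408, 0.103]
tool_rot: [-89.8, -30.3, 5.7]
force: [-0.9, 0.0, -1.4]
grip_width: 0.0255
[ 0.07597373 -0.00023098 -0.00811232] [-89.7537742  -30.29002257   5.69031378]
```

Shoulder about 16 mm out. Fine steps from here.

```bash
python3 -m pendant '[-0.13,-0.0125,-0.075,0,0,0,20, -0.13,-0.0125,-0.075,0,0,0,20, 0,0,0,0,0,0,20]'; python3 -m pendant '[-0.06,-0.006,-0.035,0,0,0,20, 0,0,0,0,0,0,20]';python3 -m pendant '[-0.043,-0.004,-0.025,0,0,0,20, 0,0,0,0,0,0,20]';python3 -m pendant '[-0.043,-0.004,-0.025,0,0,0,20, 0,0,0,0,0,0,20]'; python3 - <<'E'
from fr import *
w=cam("wrist"); crop(w,"w23.png",160,0,320,240,2.5)
o=env.get_obs(); print(loc(Rd,o["tool_pos"]),o["tool_rot"])
E
```

```text
time_s: 31.9
tool_pos: [0.5368, 0.407, 0.0973]
tool_rot: [-89.7, -30.3, 5.7]
force: [-0.9, -0.3, -0.9]
grip_width: 0.0259
time_s: 32.15
tool_pos: [0.535, 0.4068, 0.0962]
tool_rot: [-89.7, -30.3, 5.6]
force: [0.3, 1.0, -1.6]
grip_width: 0.0255
time_s: 32.4
tool_pos: [0.5334, 0.4066, 0.0953]
tool_rot: [-89.7, -30.3, 5.6]
force: [-0.5, 0.3, -0.7]
grip_width: 0.0256
time_s: 32.65
tool_pos: [0.5331, 0.4065, 0.0954]
tool_rot: [-89.7, -30.5, 5.6]
force: [4.0, 0.7, -0.3]
grip_width: 0.0259
[ 0.06031428 -0.00037649 -0.00783688] [-89.66604374 -30.47870661   5.55930621]
```

View pics/w23.png

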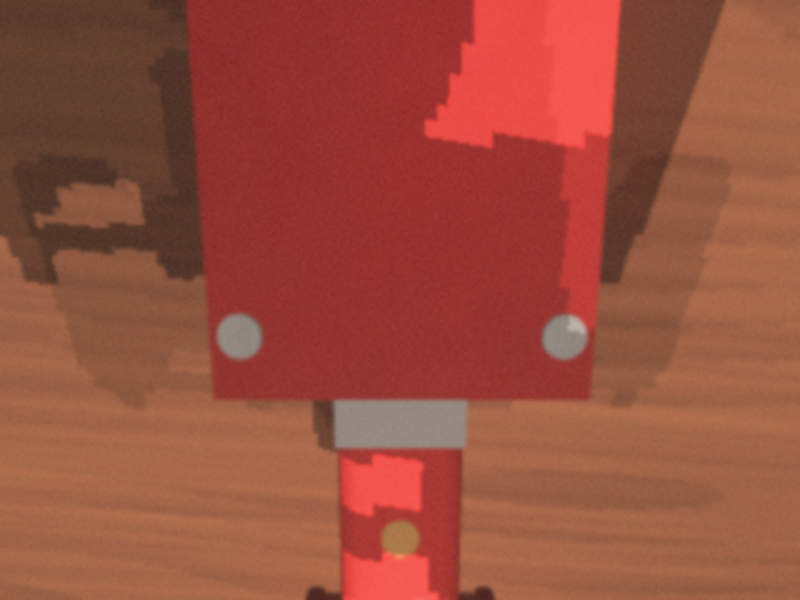

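The shoulder has reached the mouth, with the force starting to rise. One more firm press, then release and retreat.

```bash
python3 -m pendant '[-0.043,-0.004,-0.025,0,0,0,20, 0,0,0,0,0,0,20]'; python3 -m pendant '[-0.02,-0.002,-0.012,0,0,0,20, 0,0,0,0,0,0,20, 0,0,0,0,0,0,20]'; python3 -m pendant '[0,0,0,0,0,0,60, 0,0,0,0,0,0,60, 0,0,0,0,0,0,87, 0,0,0,0,0,0,87, 0,0,0,0,0,0,87, 0,0,0,0,0,0,87]'; python3 -m pendant '[-0.2,-0.02,0.35,0,0,0,87, -0.4,-0.04,0.7,0,0,0,87, -0.4,-0.04,0.7,0,0,0,87, -0.4,-0.04,0.7,0,0,0,87, 0,0,0,0,0,0,87, 0,0,0,0,0,0,87, 0,0,0,0,0,0,87]'; python3 - <<'E'
from fr import *
w=cam("wrist"); cv2.imwrite("pics/w24.png",w["image"][:,:,::-1]); d=cam("side"); crop(d,"d24.png",220,200,180,150,4.2)
E
```

```text
time_s: 32.95
tool_pos: [0.533, 0.4065, 0.0956]
tool_rot: [-89.6, -30.6, 5.5]
force: [8.8, 1.4, 1.1]
grip_width: 0.0253
time_s: 33.33
tool_pos: [0.5329, 0.4064, 0.0957]
tool_rot: [-89.6, -30.7, 5.5]
force: [10.1, 1.8, 2.5]
grip_width: 0.0255
time_s: 34.08
tool_pos: [0.5292, 0.4062, 0.0928]
tool_rot: [-89.7, -30.3, 5.6]
force: [0.4, 1.0, -0.8]
grip_width: 0.0777
time_s: 34.95
tool_pos: [0.4734, 0.3997, 0.1893]
tool_rot: [-89.8, -30.2, 5.6]
force: [0.8, -0.1, -0.5]
grip_width: 0.0871
```

View pics/w24.png

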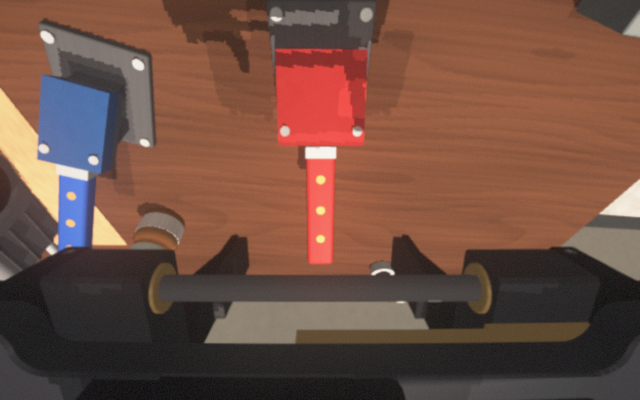

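View pics/d24.png

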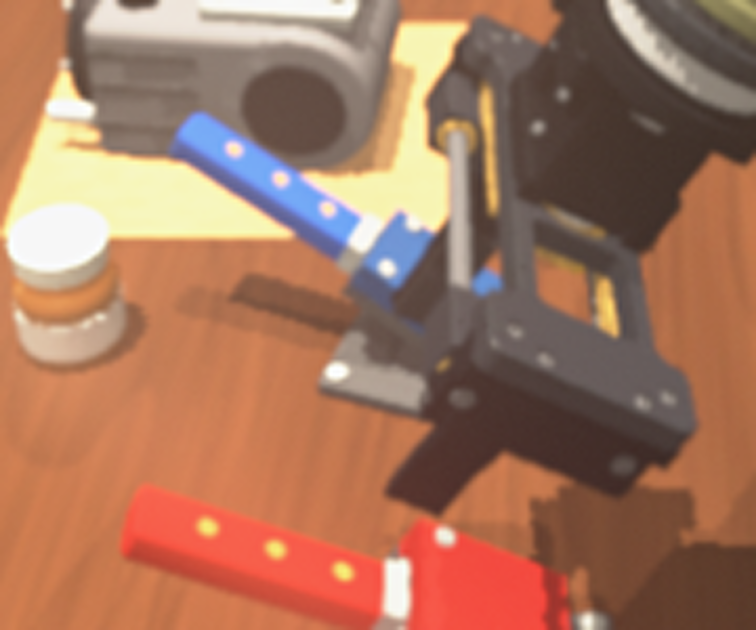

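```bash
python3 -m pendant '[0,0,1,0,0.75,0,87, 0,0,1,0,0.75,0,87, -0.2,0,1,0,0.75,0,87, -0.2,0,0.5,0,0.75,0,87, 0,0,0,0,0,0,87, 0,0,0,0,0,0,87]'; python3 - <<'E'
from fr import *
s=cam("scene"); cv2.imwrite("pics/s25.png",s["image"][:,:,::-1]); crop(s,"s25c.png",280,90,160,120,5); d=cam("side"); crop(d,"d25.png",230,200,160,150,4)
w=cam("wrist"); crop(w,"w25.png",40,0,360,270,2.2)
E
```

```text
time_s: 35.8
tool_pos: [0.4565, 0.4007, 0.3292]
tool_rot: [-87.0, -0.4, 4.9]
force: [-0.5, 0.6, -1.0]
grip_width: 0.087
```

View pics/s25.png

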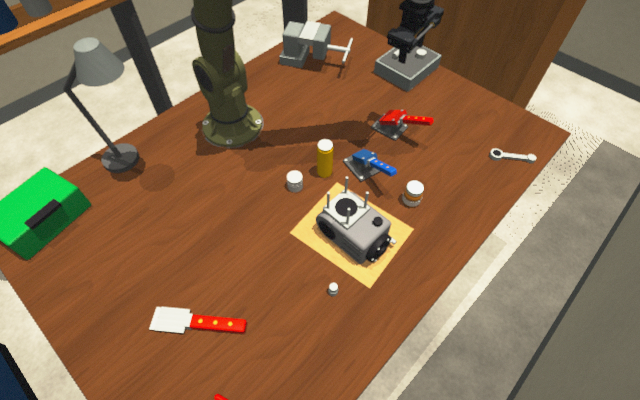

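View pics/s25c.png

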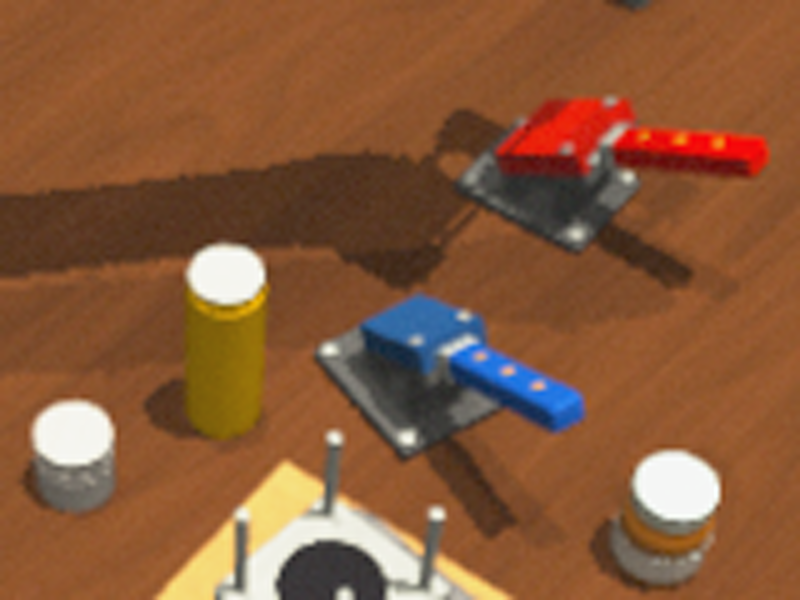

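View pics/d25.png

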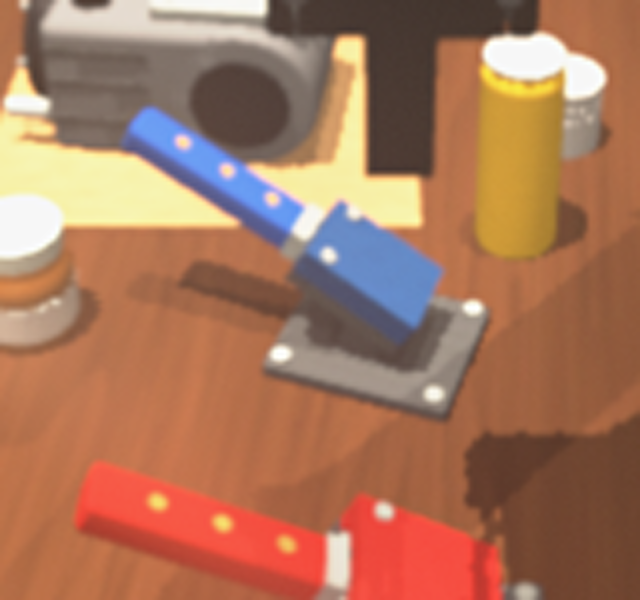

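View pics/w25.png

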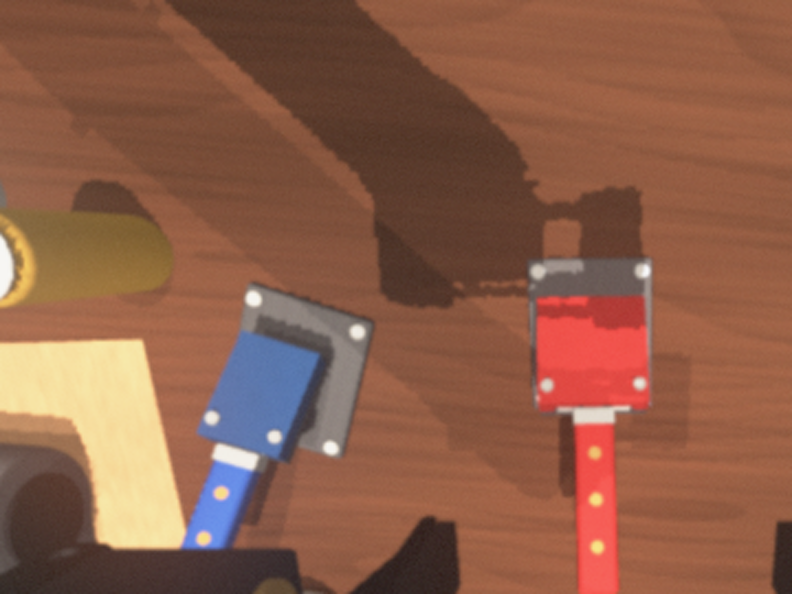

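```bash
python3 - <<'E'
from fr import *
np.set_printoptions(precision=4,suppress=True)
s=cam("scene");d=cam("side")
S=lambda L:np.array([((x+.5)/5+280-.5,(y+.5)/5+90-.5) for x,y in L])
D=lambda L:np.array([((x+.5)/4+230-.5,(y+.5)/4+200-.5) for x,y in L])
for nm,F,a,b in (("red",Rd,[(644,137),(680,141),(719,144)],[(287,544),(222,523),(157,501)]),("blue",B,[(481,357),(508,371),(540,386)],[(273,199),(228,170),(182,142)])):
    P,g=tri(s,S(a),d,D(b)); L=(P-F[0])@F[1].T; v=L[2]-L[0]; v/=np.linalg.norm(v)
    c=L.mean(0)-np.array([-v[2],0,v[0]])*.010; print(nm,L,g,"dir",v,"shoulder u,y,n",c-.06*v,"tip",c-.13*v)
for n,P,z in (("can",(325,145),.14),("jar",(415,186),.075),("piston",(295,177),.054),("socket",(333,285),.038)):
    print(n,onz(s,[P],z))
E
```

```text
red [[ 0.0337  0.0001  0.0068]
 [ 0.0633 -0.0007  0.0042]
 [ 0.0935 -0.0006  0.0022]] [0.0018 0.001  0.0017] dir [ 0.9969 -0.0117 -0.0773] shoulder u,y,n [ 0.0029  0.0003 -0.0009] tip [-0.0669  0.0011  0.0045]
blue [[0.0319 0.0009 0.0069]
 [0.0619 0.0004 0.0049]
 [0.0927 0.0014 0.0025]] [0.0019 0.0011 0.0019] dir [ 0.9974  0.0075 -0.0712] shoulder u,y,n [ 0.0016  0.0004 -0.0009] tip [-0.0682 -0.0001  0.0041]
can [[0.4084 0.0733 0.14  ]]
jar [[0.693  0.1864 0.075 ]]
piston [[ 0.3806 -0.0387  0.054 ]]
socket [[ 0.7183 -0.2252  0.038 ]]
```

```bash
python3 - <<'E'
from cell import env
o=env.get_obs(); print(o["time_s"],o["force"],o["grip_width"]); print(env.sign_off())
E
```

```text
36.05 [-0.98344372  0.30695258 -1.05259465] 0.0871562180888204
the job is handed in; nothing more can be done
None
```

I drew the blue scraper out of the red sheath and slid it home in the blue one. Then I picked up the smaller red scraper and slid it home in the red sheath. I let go of both, raised the arm clear and handed in at about 36 s.

- **Seating:** each scraper was pressed in until it stopped, at about 10 N along the slot.
- **Final camera check:** shoulders are about 2 mm (blue) and 3 mm (red) from the mouths, and tips about 4–6 mm from their home points. Both handles sag about 4°. All of this is within the limits. The tip margin is the thinnest, since the cameras are only good to about 2 mm.
- **Other objects:** the can, jar, piston and socket appear at their starting pixels in the scene image. No unexpected force showed, and no move came near the engine.
- **Disagreement:** my first height estimate for the gripped blue scraper disagreed with the side camera by about 5 mm, and for the red one by about 3 mm. I corrected both before inserting, and no later check failed.

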